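Stack the split fossil nodule on the gluing board and weigh it down

ROBOT

A 6-joint arm with a two-finger parallel gripper is mounted at the origin on the work surface. World frame = base frame: x ahead of the robot, y to its left, z up, the work surface at z = 0. Lengths are in m, angles in rad, forces in N, time in s.
With the tool pointing down it reaches from about 0.3 to 0.775 m from the base axis. Payload 14.6 kg.
Tool frame: the origin (TCP) lies midway between the tips of the shut fingers; the grasp point (between the pads) lies 19 mm behind it; z points along the fingers, y is the line along which they close (so a half turn about z gives the same grasp; the last joint's range is limited). The gripper opens to 85 mm and grips with 20 to 120 N. Pads are 22 mm wide; open, the fingers measure 114 mm over their backs; the gripper's body (76 mm by 85 mm) begins 54 mm behind the grasp point. The pads swing forward as they close: fully open they stand 13 mm farther back than shut.
Start: joints at [1.171, 0.3, 1.521, -0, 1.321, -0.067], TCP at [0.18, 0.52, 0.231] pointing down, gripper open.
Joint ranges: [-3.03, 3.03], [-0.79, 2.21], [0.23, 2.52], [-1.04, 4.18], [0, 3.07], [-2.55, 2.55]. Speed limits (rad/s): [2.22, 2.22, 2.57, 3.14, 3.14, 3.14].

INTERFACE

Orientations are given as a 3x3 rotation matrix whose columns are the frame's x, y, z axes.
In Python, from station import bot, optics gives the robot as it stands.
- The arm moves only by the tool servo_tool, never from a script. Its argument "increments" is a list of rows, each an object of numbers: "x", "y", "z": the shift along the tool's x, y, z in units of 3 cm (1.0 is 3 cm); "spin": the turn about the tool's z in units of 0.15 rad (1.0 is 0.15 rad). A call has exactly 8 rows; each row shifts and turns the commanded pose from where the row before left it, along the tool's axes as they then stand; what a row does not reach is not made up. A row lasts 1/10 s, in which the tool goes at most 50 mm and 8.59 degrees, less where a joint would pass 70% of its speed; a pose out of reach is approached as far as the arm can. A call with a number of a shift or a turn outside -1 to 1 is refused whole. A call with a gripper value outside its range is refused whole. "hand" is the opening in per cent of the stroke, from 0 (shut) to 100 (fully open), set as the call begins (left out, the last holds). The fingers move at their own pace and stop on an object; the grip force is fixed at half the most. Time passes only in rows, so rows that do not move let the fingers close, or fill a call up. It gives the time, the measured TCP pose, the force, the opening and the grip force at its end, in the units of the state.
- bot.observe(): the state, without advancing time (a new reading comes with each control period).
- optics.camera(name): name is "side" or "top"; returns (picture, depth): 400x640x3 uint8, red, green, blue; 400x640 float32, m along the optical axis (not along the pixel's ray), 0 where there is no reading.
- optics.get_calibration(name): a dict with "K" (3x3 intrinsics, pixels), "R" (3x3) and "t" (3): a world point X has camera coordinates R X + t. Camera axes: x right, y down, z forward; pixel columns grow to the right and rows downward; lengths in m; the calibration is good to about 2 mm. A picture is of the moment at which its call begins. get_calibration takes no time and is no camera call.
- bot.finish_job(): hands the job in; it is judged then, once.
The state is a dict: "clock": time; "joint_positions": joint angles; "dq": joint speeds; "effort": joint torques, N m; "position": TCP position; "ee_rot": TCP orientation; "ft_force": force on the tool from outside, world axes, zero at the start; "wrist_torque": the same for the moment, N m; "width": finger opening in m; "grasp_force": force on a finger pad.
Only numpy, scipy, OpenCV 4.12 (cv2) and the standard library are available. Lean on these libraries where they do the work, as an engineer would, in place of code of your own. Each camera call takes 0.05 s, during which the arm holds its last target. There are 200 camera calls.

TASK

The glue is on: build the split fossil nodule up on the middle of the gluing board, largest slab first, then the middle slab, then the smallest, each lying flat and centred on the one below with its long side along the board's long side. Then lay the rubber pad on top in the same direction, and stand the steel weight upright on the middle of the pad. Set everything down gently without dropping or tipping it, leave the stack standing by itself, and leave the rough nodule, the glue jar and the brush where they are.

Things in the scene. Friction and masses are not known exactly. Their poses are not given: they have to be found in the camera images.
- gluing_board: Fixed wooden gluing board lying on the bench, 150 mm long (own x) by 100 mm wide (own y), 12 mm thick, with a darker cleat 12 mm wide and 10 mm high standing on it along each short end (126 mm clear between the cleats). Origin: centre of its underside, so its flat top is 12 mm above the origin. The stack is built on the middle of it.
- slab_large: Grey stone slab, the largest of three layers of one split nodule: 100 mm long (own x) by 60 mm wide (own y) by 24 mm thick. The middle 60 mm of its length has flat parallel sawn sides (facing own +y and -y, 60 mm apart, good to grip); the broken ends taper and lie up to 2.5 mm lower on top. Top and underside are flat; the pale ammonite spiral on top is level with it and does not get in the way. About 320 g. Origin: centre of its underside, z up. The two ends count as alike.
- slab_medium: Grey stone slab, the middle of three layers of one split nodule: 82 mm long (own x) by 50 mm wide (own y) by 22 mm thick. The middle 49 mm of its length has flat parallel sawn sides (facing own +y and -y, 50 mm apart, good to grip); the broken ends taper and lie up to 2.5 mm lower on top. Top and underside are flat; the pale ammonite spiral on top is level with it and does not get in the way. About 200 g. Origin: centre of its underside, z up. The two ends count as alike.
- slab_small: Grey stone slab, the smallest of three layers of one split nodule: 64 mm long (own x) by 40 mm wide (own y) by 20 mm thick. The middle 38 mm of its length has flat parallel sawn sides (facing own +y and -y, 40 mm apart, good to grip); the broken ends taper and lie up to 2.5 mm lower on top. Top and underside are flat; the pale ammonite spiral on top is level with it and does not get in the way. About 110 g. Origin: centre of its underside, z up. The two ends count as alike.
- rubber_pad: Black flat rectangular rubber pad, 50 mm long (own x) by 34 mm wide (own y) by 12 mm thick, stiff, about 25 g. Origin: centre of its underside, z up.
- press_weight: Bright steel press weight standing upright: a round body 44 mm across and 30 mm high, with a coaxial round grip knob 20 mm across rising from 30 to 62 mm above its underside. About 420 g. Origin: centre of its underside, z up along its axis.
- rough_nodule: Bystander: a rough, round, domed stone nodule about 68 mm across and 40 mm high, not part of the job. Origin: centre of its underside.
- glue_jar: Bystander: a round glue jar, 54 mm across and 65 mm high, standing at the far side of the bench. Origin: centre of its underside.
- dust_brush: Bystander: a dusting brush lying at the far side of the bench. Origin: underside, about the middle of its length.
Things that resemble listed ones, but are neither listed nor needed, are in the scene too. What is shaped like the press_weight but green is not meant. What is shaped like the slab_medium but turquoise is not meant.

How it is judged:
On the way, in this order (a step that is already met when the one before it is completed fails the run):
1. The largest slab is level, centred and released on the gluing board (horizontal distance between slab_large and gluing_board below 0.012 m and z of slab_large in the frame of gluing_board between 0.008 and 0.016 m and angle between slab_large's own z axis and vertical below 0.08 rad and angle between the x axis of slab_large and the x axis of gluing_board, either way round below 0.21 rad and contact force between the fingers and slab_large below 0.1 N and linear speed of slab_large below 0.02 m/s), for 0.2 s.
2. The middle slab is level, centred and released on the largest slab (horizontal distance between slab_medium and slab_large below 0.012 m and z of slab_medium in the frame of slab_large between 0.02 and 0.028 m and angle between slab_medium's own z axis and vertical below 0.08 rad and angle between the x axis of slab_medium and the x axis of gluing_board, either way round below 0.21 rad and contact force between the fingers and slab_medium below 0.1 N and linear speed of slab_medium below 0.02 m/s), for 0.2 s.
3. The smallest slab is level, centred and released on the middle slab (horizontal distance between slab_small and slab_medium below 0.012 m and z of slab_small in the frame of slab_medium between 0.018 and 0.026 m and angle between slab_small's own z axis and vertical below 0.08 rad and angle between the x axis of slab_small and the x axis of gluing_board, either way round below 0.21 rad and contact force between the fingers and slab_small below 0.1 N and linear speed of slab_small below 0.02 m/s), for 0.2 s.
4. The rubber pad is level, centred and released on the smallest slab (horizontal distance between rubber_pad and slab_small below 0.012 m and z of rubber_pad in the frame of slab_small between 0.016 and 0.024 m and angle between rubber_pad's own z axis and vertical below 0.08 rad and angle between the x axis of rubber_pad and the x axis of gluing_board, either way round below 0.21 rad and contact force between the fingers and rubber_pad below 0.1 N and linear speed of rubber_pad below 0.02 m/s), for 0.2 s.
5. The steel weight is level, centred and released on the rubber pad (horizontal distance between press_weight and rubber_pad below 0.012 m and z of press_weight in the frame of rubber_pad between 0.008 and 0.016 m and angle between press_weight's own z axis and vertical below 0.08 rad and contact force between the fingers and press_weight below 0.1 N and linear speed of press_weight below 0.02 m/s), for 0.2 s.
At the end, for the whole second after the job is handed in: From the board up: large, middle, small slab, pad, weight; each centred within 12 mm on what lies below, resting on it (height within 4 mm), level within 0.08 rad; slabs and pad within 0.21 rad of the board's long side, either end first; all released and at rest (all of step 1 and all of step 2 and all of step 3 and all of step 4 and all of step 5); the robot touches nothing.
It fails at once if A bystander (rough nodule, glue jar, brush) is moved more than 25 mm (distance of any of rough_nodule, glue_jar, dust_brush from where it was at the start of the episode above 0.025 m).
It fails at once if A slab, the pad or the weight is tipped more than 35 degrees (angle between any of slab_large, slab_medium, slab_small, rubber_pad, press_weight's own z axis and vertical above 0.61 rad).
It fails at once if A slab, the pad or the weight is dropped (moves faster than 0.6 m/s with no finger on it, a fall of about 20 mm) ((linear speed of slab_large above 0.6 m/s and contact force between the fingers and slab_large below 0.05 N) or (linear speed of slab_medium above 0.6 m/s and contact force between the fingers and slab_medium below 0.05 N) or (linear speed of slab_small above 0.6 m/s and contact force between the fingers and slab_small below 0.05 N) or (linear speed of rubber_pad above 0.6 m/s and contact force between the fingers and rubber_pad below 0.05 N) or (linear speed of press_weight above 0.6 m/s and contact force between the fingers and press_weight below 0.05 N)).
It also fails if it takes over 141 s, if anything falls off the work surface, if the arm or the gripper's body presses on something with over 40 N, if the wrist force passes 120 N, or if a joint passes its speed limit or range.

## Working session

There is one attempt and no reset: what is moved stays moved. The work goes in short steps, Python scripts to look and compute and a tool call to move; the robot and the scene stay as the last step left them, time stands still between calls to the robot, and variables do not carry over. Pictures are saved under pics/ and viewed, at most 14 in all, crops included, and the job is handed in when it is done.

Besides the shell and the picture viewer there is one more tool, called after "Call:" as a command line: name --argument value ..., lists and objects as JSON in quotes. servo_tool: Moves the arm, as the interface text tells. Its arguments: {"type":"object","properties":{"increments":{"type":"array"},"hand":{"type":"number"}},"required":["increments"]}

```bash
mkdir -p pics
python3 - <<'E'
from station import bot, optics
import cv2,numpy as np
s=bot.observe();print({k:np.round(v,3).tolist() for k,v in s.items()})
for n in("top","side"):
    p,d=optics.camera(n);cv2.imwrite(f"pics/{n}0.png",p[:,:,::-1]);np.save(f"{n}0.npy",d)
    c=optics.get_calibration(n);print(n,{k:np.round(v,3).tolist() for k,v in c.items()})
E
```

```text
{'clock': 0.0, 'joint_positions': [1.171, 0.301, 1.522, -0.0, 1.321, -0.067], 'dq': [0.001, 0.001, -0.0, 0.001, 0.001, -0.001], 'effort': [0.001, -54.351, -36.179, -0.0, 0.004, -0.0], 'position': [0.18, 0.52, 0.231], 'ee_rot': [[-0.945, 0.327, -0.0], [0.327, 0.945, -0.001], [0.0, -0.001, -1.0]], 'ft_force': [-0.698, -0.89, 0.748], 'wrist_torque': [0.015, 0.015, -0.019], 'grasp_force': 0.0, 'width': 0.085}
top {'K': [[480.657, 0.0, 320.118], [0.0, 480.657, 200.954], [0.0, 0.0, 1.0]], 'R': [[0.027, -1.0, -0.009], [-0.985, -0.025, -0.168], [0.168, 0.013, -0.986]], 't': [-0.002, 0.609, 1.044]}
side {'K': [[361.991, 0.0, 318.565], [0.0, 361.991, 198.953], [0.0, 0.0, 1.0]], 'R': [[0.96, -0.281, -0.017], [-0.177, -0.555, -0.813], [0.219, 0.783, -0.582]], 't': [-0.587, 0.136, 0.927]}
```

View pics/top0.png

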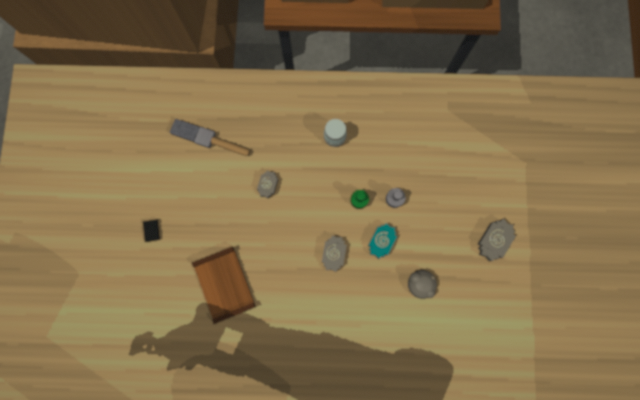

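View pics/side0.png

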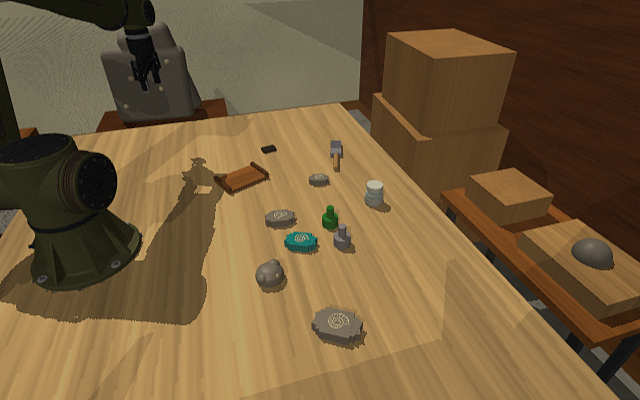

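The top view shows the board at about (224,285), the large slab (497,240), medium slab (335,253), small slab (268,184), pad (152,231), steel weight (397,197), nodule (423,284), jar (335,132) and brush (210,138). The green weight (361,199) and turquoise slab (383,240) are the decoys. Next I'll measure with depth and enlarge the view.

```bash
cat > h.py <<'E'
import numpy as np,cv2
from station import bot,optics
def world(d,n):
    c=optics.get_calibration(n);K,R,t=[np.asarray(c[k]) for k in"KRt"]
    v,u=np.mgrid[:400,:640]
    P=np.stack([(u-K[0,2])/K[0,0]*d,(v-K[1,2])/K[1,1]*d,d],-1)
    return (P-t)@R
def seg(W,px,zlo,zhi,r):
    "component of height band near px -> points"
    u,v=px;m=np.zeros((400,640),np.uint8)
    Z=W[...,2];m[v-r:v+r,u-r:u+r]=((Z>zlo)&(Z<zhi))[v-r:v+r,u-r:u+r]
    n,l,st,_=cv2.connectedComponentsWithStats(m)
    i=1+np.argmax(st[1:,4]);return W[l==i]
def rect(P):
    (cx,cy),(a,b),th=cv2.minAreaRect(P[:,:2].astype(np.float32))
    if a<b:a,b,th=b,a,th+90
    return np.round([cx,cy,np.median(P[:,2]),a,b,(th+90)%180-90],4)
E
python3 - <<'E'
from h import *
d=np.load("top0.npy");W=world(d,"top")
print("bench z",np.round([W[200,300,2],W[330,520,2],W[100,100,2],W[300,120,2]],4))
for n,px,lo,hi,r in [("board",(224,285),.006,.03,45),("large",(497,240),.015,.04,30),("medium",(335,253),.013,.04,24),("small",(268,184),.012,.035,22),("pad",(152,231),.006,.03,20),("weight",(397,197),.02,.08,18),("knob",(397,195),.05,.08,18),("green",(361,199),.02,.08,18),("turq",(383,240),.013,.04,20),("nod",(423,284),.01,.06,24),("jar",(335,132),.05,.1,22)]:
    P=seg(W,px,lo,hi,r);print(n,len(P),rect(P),P[:,:2].mean(0).round(4))
p=cv2.imread("pics/top0.png")
cv2.imwrite("pics/c.png",cv2.resize(p[160:310,120:520],(800,300),interpolation=cv2.INTER_CUBIC))
E
```

```text
bench z [-0.0016 -0.0027 -0.0003  0.0044]
board 2905 [4.17400e-01 2.31900e-01 1.25000e-02 1.53000e-01 1.00800e-01 2.36341e+01] [0.416  0.2308]
large 982 [ 5.35000e-01 -3.96600e-01  2.27000e-02  9.88000e-02  6.18000e-02
 -3.26954e+01] [ 0.5348 -0.3958]
medium 642 [ 0.4934 -0.0204  0.0215  0.0801  0.0495 -8.3161] [ 0.4937 -0.0206]
small 386 [  0.6539   0.1408   0.0195   0.0634   0.041  -12.9074] [0.6534 0.1407]
pad 321 [5.36500e-01 4.11800e-01 1.19000e-02 5.01000e-02 3.76000e-02 1.20844e+01] [0.5366 0.4099]
weight 275 [ 6.27400e-01 -1.61600e-01  3.07000e-02  4.30000e-02  4.12000e-02
 -4.38216e+01] [ 0.6254 -0.1601]
knob 64 [ 0.6275 -0.1615  0.0611  0.0182  0.0179 -9.7897] [ 0.6267 -0.161 ]
green 283 [ 0.6218 -0.0782  0.0304  0.0425  0.0423  3.4403] [ 0.6206 -0.0773]
turq 643 [ 5.26300e-01 -1.32700e-01  2.13000e-02  7.97000e-02  5.02000e-02
 -2.63414e+01] [ 0.526  -0.1322]
nod 683 [ 0.4305 -0.2222  0.0333  0.0632  0.0628  2.106 ] [ 0.4291 -0.2204]
jar 348 [ 0.7775 -0.017   0.0644  0.0456  0.044   1.4238] [ 0.7762 -0.0167]
```

View pics/c.png

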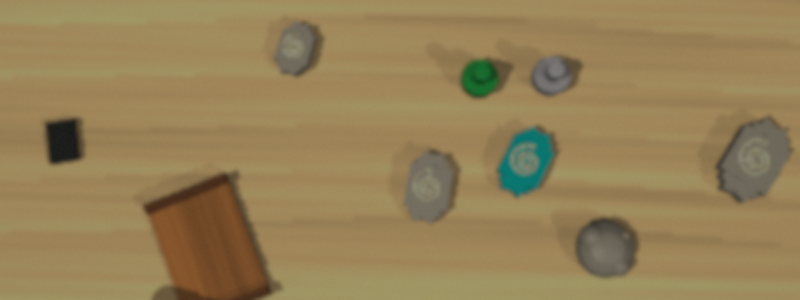

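The crop confirms this: each slab's sawn sides match the fitted rectangles, the sizes agree within 2 mm, and the heights are right. I'll plan the first move to the large slab, keeping the tool x yaw in the 147–204° family.

```bash
cat > go.py <<'E'
import sys,numpy as np
from station import bot
# x y z yaw(deg of tool x): prints spin units, then shifts in tool axes AFTER the spin (units of 3 cm)
x,y,z,yaw=map(float,sys.argv[1:5]);s=bot.observe();R=np.array(s["ee_rot"]);p=np.array(s["position"])
cy=np.arctan2(R[1,0],R[0,0]);d=(np.radians(yaw)-cy+np.pi)%(2*np.pi)-np.pi
a=np.radians(yaw);X=np.array([np.cos(a),np.sin(a)]);Y=np.array([np.sin(a),-np.cos(a)])
e=np.array([x,y])-p[:2]
print("t",round(s["clock"],2),"p",p.round(4),"yaw",np.degrees(cy).round(1),"w",round(s["width"],4),"F",np.round(s["ft_force"],1),"grip",round(s["grasp_force"],1))
print("spin %.2f | x %.2f y %.2f z %.2f"%(-d/.15,e@X/.03,e@Y/.03,(p[2]-z)/.03))
E
python3 go.py .535 -.3966 .10 147.3
```

```text
t 0.1 p [0.1796 0.5196 0.2308] yaw 160.9 w 0.0853 F [-0.3 -0.1 -0.2] grip 0.0
spin 1.59 | x -26.47 y -19.30 z 4.36
```

Call:
servo_tool --increments '[{"spin":0.8},{"spin":0.79},{"x":-0.4,"y":-0.3},{"x":-0.88,"y":-0.64},{"x":-0.88,"y":-0.64},{"x":-0.88,"y":-0.64},{"x":-0.88,"y":-0.64},{"x":-0.88,"y":-0.64}]' --hand 100

```text
validation failed for argument at $.in...
```

Call:
servo_tool --increments '[{"x":-0.88,"y":-0.64},{"x":-0.88,"y":-0.64},{"x":-0.88,"y":-0.64},{"x":-0.88,"y":-0.64},{"x":-0.88,"y":-0.64},{"x":-0.88,"y":-0.64},{"x":-0.88,"y":-0.64},{"x":-0.88,"y":-0.64}]'

```text
validation failed for argument at $.in...
```

Call:
servo_tool --increments '[{"x":-0.88,"y":-0.64},{"x":-0.88,"y":-0.64},{"x":-0.88,"y":-0.64},{"x":-0.88,"y":-0.64},{"x":-0.88,"y":-0.64},{"x":-0.88,"y":-0.64},{"x":-0.88,"y":-0.64},{"x":-0.88,"y":-0.64}]'

```text
validation failed for argument at $.in...
```

Call:
servo_tool --increments '[{"x":-0.88,"y":-0.64},{"x":-0.88,"y":-0.64},{"x":-0.88,"y":-0.64},{"x":-0.88,"y":-0.64,"z":0.8},{"x":-0.88,"y":-0.64,"z":0.8},{"x":-0.88,"y":-0.64,"z":0.8},{"z":0.8},{}]'

```text
validation failed for argument at $.in...
```

```bash
python3 go.py .535 -.3966 .0 147.3
```

```text
t 0.1 p [0.1796 0.5196 0.2308] yaw 160.9 w 0.0853 F [-0.3 -0.1 -0.2] grip 0.0
spin 1.59 | x -26.47 y -19.30 z 7.69
```

Call:
servo_tool --increments '[{"x":0,"y":0,"z":0,"spin":0.8},{"x":0,"y":0,"z":0,"spin":0.79},{"x":-0.4,"y":-0.3,"z":0,"spin":0},{"x":-0.88,"y":-0.64,"z":0,"spin":0},{"x":-0.88,"y":-0.64,"z":0,"spin":0},{"x":-0.88,"y":-0.64,"z":0,"spin":0},{"x":-0.88,"y":-0.64,"z":0,"spin":0},{"x":-0.88,"y":-0.64,"z":0,"spin":0}]' --hand 100

```text
clock: 0.9
position: [0.2442, 0.3523, 0.2311]
ee_rot: [[-0.841, 0.541, -0.0], [0.541, 0.841, -0.0], [-0.0, -0.0, -1.0]]
ft_force: [1.2, 0.9, 0.4]
width: 0.0856
grasp_force: 0.0
```

Call:
servo_tool --increments '[{"x":-0.88,"y":-0.64,"z":0,"spin":0},{"x":-0.88,"y":-0.64,"z":0,"spin":0},{"x":-0.88,"y":-0.64,"z":0,"spin":0},{"x":-0.88,"y":-0.64,"z":0,"spin":0},{"x":-0.88,"y":-0.64,"z":0,"spin":0},{"x":-0.88,"y":-0.64,"z":0,"spin":0},{"x":-0.88,"y":-0.64,"z":0,"spin":0},{"x":-0.88,"y":-0.64,"z":0,"spin":0}]'

```text
clock: 1.7
position: [0.3388, 0.1089, 0.2312]
ee_rot: [[-0.841, 0.541, 0.0], [0.541, 0.841, -0.0], [-0.0, -0.0, -1.0]]
ft_force: [0.5, 0.1, -1.3]
width: 0.0854
grasp_force: 0.0
```

Call:
servo_tool --increments '[{"x":-0.88,"y":-0.64,"z":0,"spin":0},{"x":-0.88,"y":-0.64,"z":0,"spin":0},{"x":-0.88,"y":-0.64,"z":0,"spin":0},{"x":-0.88,"y":-0.64,"z":0,"spin":0},{"x":-0.88,"y":-0.64,"z":0,"spin":0},{"x":-0.88,"y":-0.64,"z":0,"spin":0},{"x":-0.88,"y":-0.64,"z":0,"spin":0},{"x":-0.88,"y":-0.64,"z":0,"spin":0}]'

```text
clock: 2.5
position: [0.4334, -0.1346, 0.2311]
ee_rot: [[-0.841, 0.541, -0.0], [0.541, 0.841, 0.0], [0.0, -0.0, -1.0]]
ft_force: [0.1, 0.3, 0.4]
width: 0.0851
grasp_force: 0.0
```

Call:
servo_tool --increments '[{"x":-0.88,"y":-0.64,"z":0,"spin":0},{"x":-0.88,"y":-0.64,"z":0,"spin":0},{"x":-0.88,"y":-0.64,"z":0.5,"spin":0},{"x":-0.88,"y":-0.64,"z":0.7,"spin":0},{"x":-0.88,"y":-0.64,"z":0.7,"spin":0},{"x":-0.4,"y":-0.3,"z":0.7,"spin":0},{"x":0,"y":0,"z":0.7,"spin":0},{"x":0,"y":0,"z":0.3,"spin":0}]'

```text
clock: 3.3
position: [0.4968, -0.2992, 0.1208]
ee_rot: [[-0.841, 0.541, -0.003], [0.541, 0.841, 0.002], [0.004, 0.0, -1.0]]
ft_force: [-0.4, 0.8, 0.3]
width: 0.0852
grasp_force: 0.0
```

```bash
python3 go.py .535 -.3966 .0 147.3
```

```text
t 3.3 p [ 0.4968 -0.2992  0.1208] yaw 147.2 w 0.0852 F [-0.4  0.8  0.3] grip 0.0
spin -0.01 | x -2.83 y -2.04 z 4.03
```

Call:
servo_tool --increments '[{"x":-0.71,"y":-0.51,"z":0,"spin":0},{"x":-0.71,"y":-0.51,"z":0,"spin":0},{"x":-0.71,"y":-0.51,"z":0,"spin":0},{"x":-0.7,"y":-0.51,"z":0.3,"spin":0},{"x":0,"y":0,"z":0.9,"spin":0},{"x":0,"y":0,"z":0.9,"spin":0},{"x":0,"y":0,"z":0.6,"spin":0},{"x":0,"y":0,"z":0,"spin":0}]'

```text
clock: 4.1
position: [0.535, -0.3957, 0.0399]
ee_rot: [[-0.841, 0.54, -0.003], [0.54, 0.841, 0.003], [0.004, 0.001, -1.0]]
ft_force: [-0.6, 0.1, -0.3]
width: 0.0857
grasp_force: 0.0
```

```bash
python3 go.py .535 -.3966 .0 147.3
python3 - <<'E'
from h import *
p,d=optics.camera("side");cv2.imwrite("pics/s1.png",cv2.resize(p[250:370,220:460],(800,400),interpolation=cv2.INTER_CUBIC)[:,:,::-1])
E
```

```text
t 4.1 p [ 0.535  -0.3957  0.0399] yaw 147.3 w 0.0857 F [-0.6  0.1 -0.3] grip 0.0
spin -0.00 | x -0.02 y -0.03 z 1.33
```

View pics/s1.png

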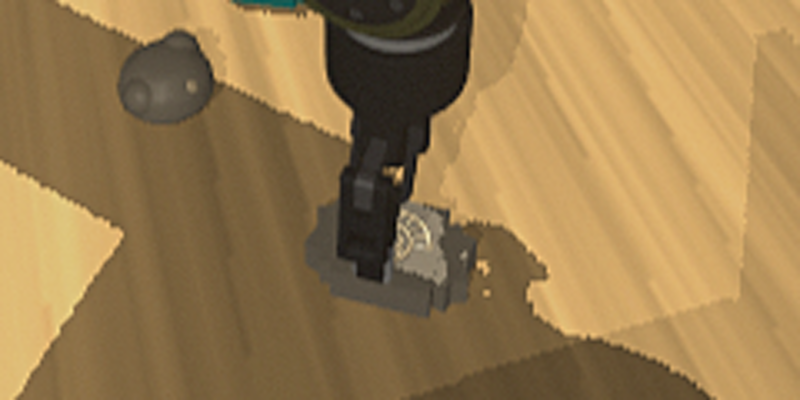

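The near finger at crop pixel (370,240) is in front of the slab's near sawn side, so the gripper straddles the slab. I'll lower and close.

Call:
servo_tool --increments '[{"x":0,"y":0,"z":0.4,"spin":0},{"x":0,"y":0,"z":0.4,"spin":0},{"x":0,"y":0,"z":0.3,"spin":0},{"x":0,"y":0,"z":0.2,"spin":0},{"x":0,"y":0,"z":0,"spin":0},{"x":0,"y":0,"z":0,"spin":0},{"x":0,"y":0,"z":0,"spin":0},{"x":0,"y":0,"z":0,"spin":0}]'

```text
clock: 4.95
position: [0.5361, -0.3969, 0.0038]
ee_rot: [[-0.841, 0.541, 0.001], [0.541, 0.841, -0.0], [-0.001, -0.0, -1.0]]
ft_force: [-0.4, -0.4, 1.2]
width: 0.0855
grasp_force: 0.0
```

Call:
servo_tool --increments '[{"x":0,"y":0,"z":0,"spin":0},{"x":0,"y":0,"z":0,"spin":0},{"x":0,"y":0,"z":0,"spin":0},{"x":0,"y":0,"z":0,"spin":0},{"x":0,"y":0,"z":0,"spin":0},{"x":0,"y":0,"z":0,"spin":0},{"x":0,"y":0,"z":0,"spin":0},{"x":0,"y":0,"z":0,"spin":0}]' --hand 0

```text
clock: 5.75
position: [0.5362, -0.397, 0.0039]
ee_rot: [[-0.841, 0.541, 0.001], [0.541, 0.841, -0.001], [-0.001, -0.0, -1.0]]
ft_force: [-1.2, 0.7, 5.1]
width: 0.0587
grasp_force: 66.3
```

Call:
servo_tool --increments '[{"x":0,"y":0,"z":-0.2,"spin":0},{"x":0,"y":0,"z":-0.4,"spin":0},{"x":0,"y":0,"z":-0.5,"spin":0},{"x":0,"y":0,"z":-0.5,"spin":0},{"x":0,"y":0,"z":-0.5,"spin":0},{"x":0,"y":0,"z":-0.5,"spin":0},{"x":0,"y":0,"z":-0.3,"spin":0},{"x":0,"y":0,"z":0,"spin":0}]'

```text
clock: 6.55
position: [0.5364, -0.3972, 0.0921]
ee_rot: [[-0.841, 0.541, 0.002], [0.541, 0.841, -0.002], [-0.002, -0.0, -1.0]]
ft_force: [0.1, 0.7, -3.3]
width: 0.0588
grasp_force: 65.4
```

```bash
python3 go.py .4174 .2319 .10 203.6
```

```text
t 6.55 p [ 0.5364 -0.3972  0.0921] yaw 147.3 w 0.0588 F [ 0.1  0.7 -3.3] grip 65.4
spin -6.55 | x -4.76 y 20.80 z -0.26
```

Call:
servo_tool --increments '[{"x":0,"y":0,"z":-0.2,"spin":-0.5},{"x":0,"y":0,"z":-0.2,"spin":-0.9},{"x":0,"y":0,"z":0,"spin":-0.95},{"x":0,"y":0,"z":0,"spin":-0.95},{"x":0,"y":0,"z":0,"spin":-0.95},{"x":0,"y":0,"z":0,"spin":-0.95},{"x":0,"y":0,"z":0,"spin":-0.85},{"x":0,"y":0,"z":0,"spin":-0.5}]'

```text
clock: 7.35
position: [0.5508, -0.3755, 0.1004]
ee_rot: [[-0.936, -0.35, -0.023], [-0.35, 0.936, -0.031], [0.032, -0.021, -0.999]]
ft_force: [0.2, 0.3, -2.7]
width: 0.0584
grasp_force: 65.3
```

Call:
servo_tool --increments '[{"x":-0.1,"y":0.4,"z":0,"spin":0},{"x":-0.2,"y":0.9,"z":0,"spin":0},{"x":-0.2,"y":0.9,"z":0,"spin":0},{"x":-0.2,"y":0.9,"z":0,"spin":0},{"x":-0.2,"y":0.9,"z":0,"spin":0},{"x":-0.2,"y":0.9,"z":0,"spin":0},{"x":-0.2,"y":0.9,"z":0,"spin":0},{"x":-0.2,"y":0.9,"z":0,"spin":0}]'

```text
clock: 8.15
position: [0.5217, -0.1698, 0.0952]
ee_rot: [[-0.936, -0.352, -0.022], [-0.351, 0.936, -0.03], [0.031, -0.02, -0.999]]
ft_force: [1.1, 0.5, -3.9]
width: 0.0585
grasp_force: 65.4
```

Call:
servo_tool --increments '[{"x":-0.2,"y":0.9,"z":0,"spin":0},{"x":-0.2,"y":0.9,"z":0,"spin":0},{"x":-0.2,"y":0.9,"z":0,"spin":0},{"x":-0.2,"y":0.9,"z":0,"spin":0},{"x":-0.2,"y":0.9,"z":0,"spin":0},{"x":-0.2,"y":0.9,"z":0,"spin":0},{"x":-0.2,"y":0.9,"z":0,"spin":0},{"x":-0.2,"y":0.9,"z":0,"spin":0}]'

```text
clock: 8.95
position: [0.4904, 0.0489, 0.0892]
ee_rot: [[-0.936, -0.352, -0.022], [-0.351, 0.936, -0.03], [0.032, -0.021, -0.999]]
ft_force: [-0.1, 0.2, -2.6]
width: 0.0586
grasp_force: 65.4
```

Call:
servo_tool --increments '[{"x":-0.2,"y":0.9,"z":0,"spin":0},{"x":-0.3,"y":0.9,"z":0,"spin":0},{"x":-0.3,"y":0.9,"z":0,"spin":0},{"x":-0.3,"y":0.9,"z":0,"spin":0},{"x":-0.3,"y":0.9,"z":0,"spin":0},{"x":-0.3,"y":0.9,"z":0,"spin":0},{"x":-0.1,"y":0.5,"z":0,"spin":0},{"x":0,"y":0.2,"z":0,"spin":0}]'

```text
clock: 9.75
position: [0.4766, 0.2388, 0.0836]
ee_rot: [[-0.935, -0.353, -0.023], [-0.353, 0.935, -0.031], [0.032, -0.021, -0.999]]
ft_force: [0.3, -0.4, -3.1]
width: 0.0583
grasp_force: 65.4
```

```bash
python3 go.py .4174 .2319 .0169 203.6
```

```text
t 9.75 p [0.4766 0.2388 0.0836] yaw -159.3 w 0.0583 F [ 0.3 -0.4 -3.1] grip 65.4
spin -0.34 | x 1.90 y 0.58 z 2.22
```

The tool has picked up a 2° tilt: I spun toward 203.6° out at the slab, where that put joint 6 past its range. From now on I'll spin only near the board. I'll make the helper tilt-aware, place this slab and then get rid of the tilt.

```bash
cat > go.py <<'E'
import sys,numpy as np
from scipy.spatial.transform import Rotation as Ro
from station import bot
# x y z yaw(deg of tool x): prints spin units, then shifts in tool axes AFTER the spin (units of 3 cm)
x,y,z,yaw=map(float,sys.argv[1:5]);s=bot.observe();R=np.array(s["ee_rot"]);p=np.array(s["position"])
cy=np.arctan2(R[1,0],R[0,0]);d=(np.radians(yaw)-cy+np.pi)%(2*np.pi)-np.pi
R2=R@Ro.from_rotvec([0,0,-d]).as_matrix()
e=R2.T@(np.array([x,y,z])-p)/.03
q=np.degrees(s["joint_positions"])
print("t",round(s["clock"],2),"p",p.round(4),"yaw",np.degrees(cy).round(1),"w",round(s["width"],4),"F",np.round(s["ft_force"],1),"grip",round(s["grasp_force"],1),"q",q.round(0),"tilt(tool)",R[2,:2].round(3))
q1=np.degrees(np.arctan2(y,x));print("q6 at target",round((q1+90-yaw+180)%360-180))
print("spin %.2f | x %.2f y %.2f z %.2f"%(-d/.15,*e))
E
python3 go.py .4174 .2319 .03 203.6
```

```text
t 9.75 p [0.4766 0.2388 0.0836] yaw -159.3 w 0.0583 F [ 0.3 -0.4 -3.1] grip 65.4 q [ 23.  26.  97.  -1.  59. -87.] tilt(tool) [ 0.032 -0.021]
q6 at target -85
spin -0.34 | x 1.84 y 0.61 z 1.84
```

Call:
servo_tool --increments '[{"x":0,"y":0,"z":0,"spin":-0.34},{"x":0.4,"y":0.15,"z":0,"spin":0},{"x":0.5,"y":0.16,"z":0,"spin":0},{"x":0.5,"y":0.15,"z":0,"spin":0},{"x":0.44,"y":0.15,"z":0.34,"spin":0},{"x":0,"y":0,"z":0.6,"spin":0},{"x":0,"y":0,"z":0.6,"spin":0},{"x":0,"y":0,"z":0.3,"spin":0}]'

```text
clock: 10.55
position: [0.4175, 0.23, 0.0291]
ee_rot: [[-0.917, -0.399, -0.023], [-0.398, 0.917, -0.032], [0.034, -0.02, -0.999]]
ft_force: [0.3, 0.0, -3.1]
width: 0.0586
grasp_force: 65.4
```

```bash
python3 go.py .4174 .2319 .019 203.6
python3 - <<'E'
from h import *
p,d=optics.camera("top");cv2.imwrite("pics/t2.png",cv2.resize(p[220:340,160:300],(700,600),interpolation=cv2.INTER_CUBIC)[:,:,::-1])
E
```

```text
t 10.55 p [0.4175 0.23   0.0291] yaw -156.5 w 0.0586 F [ 0.3  0.  -3.1] grip 65.4 q [ 25.  25. 107.  -1.  50. -88.] tilt(tool) [ 0.034 -0.02 ]
q6 at target -85
spin -0.01 | x -0.03 y 0.07 z 0.33
```

View pics/t2.png

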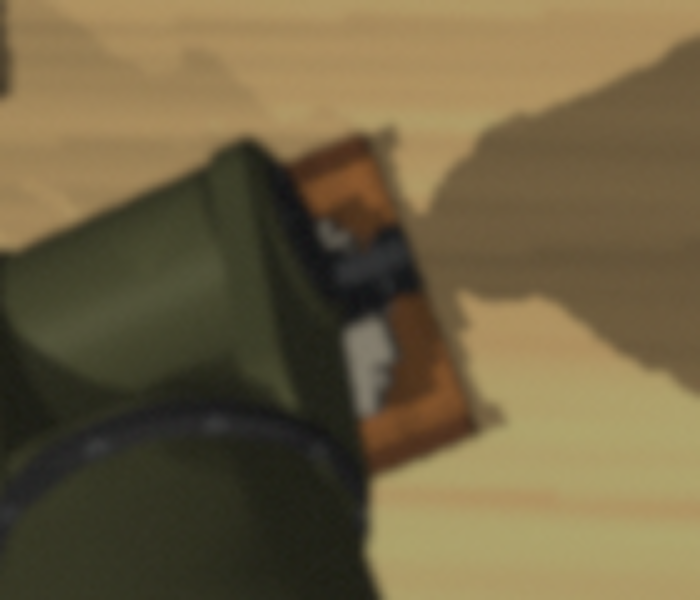

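The slab's light top, around (375,370), lies between the cleats and parallel to the board. I'll creep down to contact.

Call:
servo_tool --increments '[{"x":0,"y":0.07,"z":0.1,"spin":0},{"x":0,"y":0,"z":0.1,"spin":0},{"x":0,"y":0,"z":0.05,"spin":0},{"x":0,"y":0,"z":0.05,"spin":0},{"x":0,"y":0,"z":0.03,"spin":0},{"x":0,"y":0,"z":0.03,"spin":0},{"x":0,"y":0,"z":0.02,"spin":0},{"x":0,"y":0,"z":0,"spin":0}]'

```text
clock: 11.4
position: [0.4171, 0.2327, 0.0187]
ee_rot: [[-0.916, -0.4, -0.022], [-0.399, 0.916, -0.031], [0.032, -0.02, -0.999]]
ft_force: [-0.2, -0.4, -3.4]
width: 0.0586
grasp_force: 65.4
```

Call:
servo_tool --increments '[{"x":0,"y":0,"z":0.02,"spin":0},{"x":0,"y":0,"z":0.02,"spin":0},{"x":0,"y":0,"z":0.01,"spin":0},{"x":0,"y":0,"z":0.01,"spin":0},{"x":0,"y":0,"z":0.01,"spin":0},{"x":0,"y":0,"z":0,"spin":0},{"x":0,"y":0,"z":0,"spin":0},{"x":0,"y":0,"z":0,"spin":0}]'

```text
clock: 12.2
position: [0.417, 0.2326, 0.017]
ee_rot: [[-0.916, -0.4, -0.022], [-0.399, 0.916, -0.031], [0.032, -0.02, -0.999]]
ft_force: [-4.8, -2.3, 6.4]
width: 0.0584
grasp_force: 66.6
```

Call:
servo_tool --increments '[{"x":0,"y":0,"z":0.01,"spin":0},{"x":0,"y":0,"z":0.01,"spin":0},{"x":0,"y":0,"z":0.01,"spin":0},{"x":0,"y":0,"z":0,"spin":0},{"x":0,"y":0,"z":0,"spin":0},{"x":0,"y":0,"z":0,"spin":0},{"x":0,"y":0,"z":0,"spin":0},{"x":0,"y":0,"z":0,"spin":0}]'

```text
clock: 13.0
position: [0.417, 0.2325, 0.0166]
ee_rot: [[-0.916, -0.4, -0.022], [-0.399, 0.916, -0.031], [0.033, -0.02, -0.999]]
ft_force: [-9.5, -5.7, 17.8]
width: 0.0585
grasp_force: 67.8
```

Call:
servo_tool --increments '[{"x":0,"y":0,"z":0,"spin":0},{"x":0,"y":0,"z":0,"spin":0},{"x":0,"y":0,"z":0,"spin":0},{"x":0,"y":0,"z":0,"spin":0},{"x":0,"y":0,"z":0,"spin":0},{"x":0,"y":0,"z":0,"spin":0},{"x":0,"y":0,"z":0,"spin":0},{"x":0,"y":0,"z":0,"spin":0}]' --hand 100

```text
clock: 13.8
position: [0.4171, 0.2326, 0.0157]
ee_rot: [[-0.916, -0.4, -0.022], [-0.399, 0.916, -0.031], [0.032, -0.02, -0.999]]
ft_force: [-1.0, 0.2, 0.2]
width: 0.0853
grasp_force: 0.0
```

Call:
servo_tool --increments '[{"x":0,"y":0,"z":-0.2,"spin":0},{"x":0,"y":0,"z":-0.4,"spin":0},{"x":0,"y":0,"z":-0.6,"spin":0},{"x":0,"y":0,"z":-0.8,"spin":0},{"x":0,"y":0,"z":-0.8,"spin":0},{"x":0,"y":0,"z":-0.6,"spin":0},{"x":0,"y":0,"z":-0.4,"spin":0},{"x":0,"y":0,"z":0,"spin":0}]'

```text
clock: 14.6
position: [0.4202, 0.2364, 0.1315]
ee_rot: [[-0.916, -0.4, -0.019], [-0.399, 0.916, -0.03], [0.029, -0.019, -0.999]]
ft_force: [0.1, 1.0, 0.2]
width: 0.0854
grasp_force: 0.0
```

```bash
python3 go.py .4934 -.0204 .12 171.7
```

```text
t 14.6 p [0.4202 0.2364 0.1315] yaw -156.5 w 0.0854 F [0.1 1.  0.2] grip 0.0 q [ 26.  16. 103.  -1.  63. -87.] tilt(tool) [ 0.029 -0.019]
q6 at target -84
spin 3.71 | x -3.66 y -8.11 z 0.59
```

The slab is released. The remaining 2° tilt is within tolerance, so I'll keep it and go on to the medium slab, checking the placed slab on the way.

Call:
servo_tool --increments '[{"x":0,"y":0,"z":0,"spin":0.91},{"x":0,"y":0,"z":0,"spin":0.95},{"x":0,"y":0,"z":0,"spin":0.95},{"x":0,"y":0,"z":0,"spin":0.9},{"x":-0.2,"y":-0.5,"z":0,"spin":0},{"x":-0.4,"y":-0.8,"z":0,"spin":0},{"x":-0.4,"y":-0.9,"z":0,"spin":0},{"x":-0.4,"y":-0.9,"z":0,"spin":0}]'

```text
clock: 15.4
position: [0.4474, 0.137, 0.1313]
ee_rot: [[-0.989, 0.144, -0.023], [0.145, 0.989, -0.031], [0.018, -0.034, -0.999]]
ft_force: [2.0, 0.5, -0.1]
width: 0.0857
grasp_force: 0.0
```

Call:
servo_tool --increments '[{"x":-0.4,"y":-0.9,"z":0,"spin":0},{"x":-0.4,"y":-0.9,"z":0,"spin":0},{"x":-0.4,"y":-0.9,"z":0,"spin":0},{"x":-0.4,"y":-0.9,"z":0.3,"spin":0},{"x":-0.4,"y":-0.9,"z":0.3,"spin":0},{"x":-0.2,"y":-0.5,"z":0.3,"spin":0},{"x":0,"y":0,"z":0.3,"spin":0},{"x":0,"y":0,"z":0,"spin":0}]'

```text
clock: 16.2
position: [0.4895, -0.0207, 0.0983]
ee_rot: [[-0.989, 0.145, -0.025], [0.146, 0.989, -0.03], [0.02, -0.034, -0.999]]
ft_force: [0.4, 0.7, -0.5]
width: 0.0856
grasp_force: 0.0
```

```bash
cat > chk.py <<'E'
import sys
from h import *
p,d=optics.camera("top");W=world(d,"top")
print("board",rect(seg(W,(224,285),.006,.03,45)))
z=float(sys.argv[1]);P=seg(W,(224,282),z-.006,z+.006,32);r=rect(P);print("top layer",len(P),r)
A=np.c_[P[:,:2]-P[:,:2].mean(0),np.ones(len(P))];print("slope",np.linalg.lstsq(A,P[:,2],rcond=None)[0].round(3))
cv2.imwrite("pics/%s.png"%sys.argv[2],cv2.resize(p[220:340,160:300],(560,480),interpolation=cv2.INTER_CUBIC)[:,:,::-1])
E
python3 go.py .4934 -.0204 .003 171.7; python3 chk.py .036 L
```

```text
t 16.2 p [ 0.4895 -0.0207  0.0983] yaw 171.6 w 0.0856 F [ 0.4  0.7 -0.5] grip 0.0 q [ -6.  19. 104.  -2.  58. -86.] tilt(tool) [ 0.02  -0.034]
q6 at target -84
spin -0.01 | x -0.19 y 0.14 z 3.17
board [4.17600e-01 2.32000e-01 1.31000e-02 1.53800e-01 1.00800e-01 2.34231e+01]
top layer 1003 [ 0.4167  0.2309  0.0357  0.0981  0.0612 23.0013]
slope [0.002 0.001 0.036]
```

View pics/L.png

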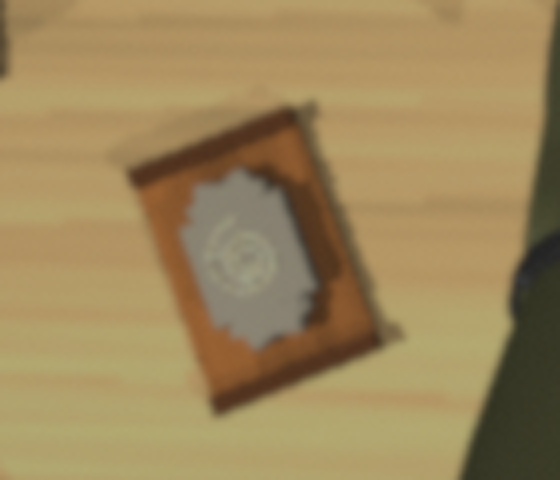

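The large slab is level and within 1 mm of the board's centre (its top, at (245,260) in the crop, is 35.7 mm high). Now I'll grip the medium slab.

Call:
servo_tool --increments '[{"x":-0.19,"y":0.14,"z":0.3,"spin":0},{"x":0,"y":0,"z":0.7,"spin":0},{"x":0,"y":0,"z":0.7,"spin":0},{"x":0,"y":0,"z":0.6,"spin":0},{"x":0,"y":0,"z":0.4,"spin":0},{"x":0,"y":0,"z":0.3,"spin":0},{"x":0,"y":0,"z":0.17,"spin":0},{"x":0,"y":0,"z":0,"spin":0}]'

```text
clock: 17.05
position: [0.4947, -0.0204, 0.0045]
ee_rot: [[-0.989, 0.144, -0.022], [0.145, 0.989, -0.031], [0.017, -0.034, -0.999]]
ft_force: [0.9, -0.3, -0.4]
width: 0.0855
grasp_force: 0.0
```

Call:
servo_tool --increments '[{"x":0,"y":0,"z":0,"spin":0},{"x":0,"y":0,"z":0,"spin":0},{"x":0,"y":0,"z":0,"spin":0},{"x":0,"y":0,"z":0,"spin":0},{"x":0,"y":0,"z":0,"spin":0},{"x":0,"y":0,"z":0,"spin":0},{"x":0,"y":0,"z":0,"spin":0},{"x":0,"y":0,"z":0,"spin":0}]' --hand 0

```text
clock: 17.85
position: [0.4952, -0.0206, 0.0057]
ee_rot: [[-0.989, 0.144, -0.021], [0.145, 0.989, -0.031], [0.016, -0.034, -0.999]]
ft_force: [-2.2, 1.4, 10.0]
width: 0.0478
grasp_force: 62.6
```

```bash
python3 go.py .4170 .2315 .12 203.4
```

```text
t 17.85 p [ 0.4952 -0.0206  0.0057] yaw 171.7 w 0.0478 F [-2.2  1.4 10. ] grip 62.6 q [ -6.  29. 105.  -3.  47. -86.] tilt(tool) [ 0.016 -0.034]
q6 at target -84
spin -3.69 | x -0.83 y 8.67 z -4.01
```

Call:
servo_tool --increments '[{"x":0,"y":0,"z":-0.3,"spin":0},{"x":0,"y":0,"z":-0.5,"spin":0},{"x":0,"y":0,"z":-0.8,"spin":-0.3},{"x":0,"y":0,"z":-0.9,"spin":-0.8},{"x":0,"y":0,"z":-0.8,"spin":-0.8},{"x":0,"y":0,"z":-0.6,"spin":-0.8},{"x":0,"y":0,"z":-0.1,"spin":-0.7},{"x":0,"y":0,"z":0,"spin":-0.3}]'

```text
clock: 18.65
position: [0.4976, -0.0169, 0.1261]
ee_rot: [[-0.915, -0.402, -0.02], [-0.402, 0.915, -0.031], [0.031, -0.02, -0.999]]
ft_force: [0.7, 0.1, -1.8]
width: 0.0483
grasp_force: 62.8
```

Call:
servo_tool --increments '[{"x":-0.08,"y":0.8,"z":0,"spin":0},{"x":-0.08,"y":0.8,"z":0,"spin":0},{"x":-0.08,"y":0.8,"z":0,"spin":0},{"x":-0.08,"y":0.8,"z":0,"spin":0},{"x":-0.08,"y":0.8,"z":0,"spin":0},{"x":-0.08,"y":0.8,"z":0,"spin":0},{"x":-0.08,"y":0.8,"z":0,"spin":0},{"x":-0.08,"y":0.8,"z":0,"spin":0}]'

```text
clock: 19.45
position: [0.438, 0.1677, 0.1208]
ee_rot: [[-0.917, -0.399, -0.021], [-0.398, 0.917, -0.031], [0.032, -0.02, -0.999]]
ft_force: [-0.3, 0.2, -1.8]
width: 0.0483
grasp_force: 62.8
```

Call:
servo_tool --increments '[{"x":-0.08,"y":0.8,"z":0,"spin":0},{"x":-0.08,"y":0.8,"z":0,"spin":0},{"x":0,"y":0.4,"z":0,"spin":0},{"x":0,"y":0.2,"z":0,"spin":0},{"x":0,"y":0,"z":0,"spin":0},{"x":0,"y":0,"z":0,"spin":0},{"x":0,"y":0,"z":0,"spin":0},{"x":0,"y":0,"z":0,"spin":0}]'

```text
clock: 20.25
position: [0.4167, 0.2287, 0.1188]
ee_rot: [[-0.917, -0.398, -0.022], [-0.397, 0.917, -0.031], [0.032, -0.02, -0.999]]
ft_force: [-0.1, -0.4, -1.5]
width: 0.0485
grasp_force: 62.8
```

```bash
python3 go.py .418 .232 .047 203.4
```

```text
t 20.25 p [0.4167 0.2287 0.1188] yaw -156.6 w 0.0485 F [-0.1 -0.4 -1.5] grip 62.8 q [ 25.  16. 105.  -1.  61. -88.] tilt(tool) [ 0.032 -0.02 ]
q6 at target -84
spin 0.00 | x -0.16 y 0.13 z 2.39
```

Call:
servo_tool --increments '[{"x":-0.16,"y":0.13,"z":0.3,"spin":0},{"x":0,"y":0,"z":0.6,"spin":0},{"x":0,"y":0,"z":0.6,"spin":0},{"x":0,"y":0,"z":0.4,"spin":0},{"x":0,"y":0,"z":0.3,"spin":0},{"x":0,"y":0,"z":0.19,"spin":0},{"x":0,"y":0,"z":0.05,"spin":0},{"x":0,"y":0,"z":0,"spin":0}]'

```text
clock: 21.05
position: [0.4179, 0.2325, 0.0456]
ee_rot: [[-0.917, -0.399, -0.022], [-0.398, 0.917, -0.031], [0.032, -0.02, -0.999]]
ft_force: [-0.1, 0.1, -1.3]
width: 0.0482
grasp_force: 62.8
```

Call:
servo_tool --increments '[{"x":0,"y":0,"z":0.02,"spin":0},{"x":0,"y":0,"z":0.02,"spin":0},{"x":0,"y":0,"z":0.02,"spin":0},{"x":0,"y":0,"z":0,"spin":0},{"x":0,"y":0,"z":0,"spin":0},{"x":0,"y":0,"z":0,"spin":0},{"x":0,"y":0,"z":0,"spin":0},{"x":0,"y":0,"z":0,"spin":0}]'

```text
clock: 21.85
position: [0.4177, 0.2324, 0.0437]
ee_rot: [[-0.917, -0.399, -0.022], [-0.398, 0.917, -0.031], [0.032, -0.02, -0.999]]
ft_force: [0.1, -1.0, -1.8]
width: 0.0486
grasp_force: 62.8
```

Call:
servo_tool --increments '[{"x":0,"y":0,"z":0.02,"spin":0},{"x":0,"y":0,"z":0.02,"spin":0},{"x":0,"y":0,"z":0.01,"spin":0},{"x":0,"y":0,"z":0,"spin":0},{"x":0,"y":0,"z":0,"spin":0},{"x":0,"y":0,"z":0,"spin":0},{"x":0,"y":0,"z":0,"spin":0},{"x":0,"y":0,"z":0,"spin":0}]'

```text
clock: 22.65
position: [0.4177, 0.2324, 0.0422]
ee_rot: [[-0.917, -0.399, -0.022], [-0.398, 0.917, -0.031], [0.032, -0.02, -0.999]]
ft_force: [-2.1, -1.1, 5.2]
width: 0.0483
grasp_force: 63.4
```

Call:
servo_tool --increments '[{"x":0,"y":0,"z":0.01,"spin":0},{"x":0,"y":0,"z":0.01,"spin":0},{"x":0,"y":0,"z":0,"spin":0},{"x":0,"y":0,"z":0,"spin":0},{"x":0,"y":0,"z":0,"spin":0},{"x":0,"y":0,"z":0,"spin":0},{"x":0,"y":0,"z":0,"spin":0},{"x":0,"y":0,"z":0,"spin":0}]'

```text
clock: 23.45
position: [0.4177, 0.2323, 0.042]
ee_rot: [[-0.917, -0.399, -0.022], [-0.398, 0.917, -0.031], [0.032, -0.02, -0.999]]
ft_force: [-5.7, -1.7, 12.2]
width: 0.0484
grasp_force: 64.3
```

Call:
servo_tool --increments '[{"x":0,"y":0,"z":0,"spin":0},{"x":0,"y":0,"z":0,"spin":0},{"x":0,"y":0,"z":0,"spin":0},{"x":0,"y":0,"z":0,"spin":0},{"x":0,"y":0,"z":0,"spin":0},{"x":0,"y":0,"z":0,"spin":0},{"x":0,"y":0,"z":0,"spin":0},{"x":0,"y":0,"z":0,"spin":0}]' --hand 90

```text
clock: 24.25
position: [0.4177, 0.2323, 0.0416]
ee_rot: [[-0.917, -0.399, -0.022], [-0.398, 0.917, -0.031], [0.032, -0.02, -0.999]]
ft_force: [0.9, -0.3, -0.0]
width: 0.0774
grasp_force: 0.0
```

Call:
servo_tool --increments '[{"x":0,"y":0,"z":-0.2,"spin":0},{"x":0,"y":0,"z":-0.4,"spin":0},{"x":0,"y":0,"z":-0.6,"spin":0},{"x":0,"y":0,"z":-0.8,"spin":0},{"x":0,"y":0,"z":-0.8,"spin":0},{"x":0,"y":0,"z":-0.6,"spin":0},{"x":0,"y":0,"z":-0.3,"spin":0},{"x":0,"y":0,"z":0,"spin":0}]'

```text
clock: 25.05
position: [0.4205, 0.236, 0.1539]
ee_rot: [[-0.917, -0.399, -0.02], [-0.398, 0.917, -0.03], [0.03, -0.02, -0.999]]
ft_force: [-0.2, 0.2, -0.2]
width: 0.0765
grasp_force: 0.0
```

```bash
python3 go.py .6539 .1408 .10 167.1
```

```text
t 25.05 p [0.4205 0.236  0.1539] yaw -156.5 w 0.0765 F [-0.2  0.2 -0.2] grip 0.0 q [ 25.  14. 102.  -1.  66. -87.] tilt(tool) [ 0.03 -0.02]
q6 at target -65
spin 4.23 | x -8.31 y -1.30 z 1.74
```

Call:
servo_tool --increments '[{"x":0,"y":0,"z":0,"spin":0.85},{"x":0,"y":0,"z":0,"spin":0.85},{"x":0,"y":0,"z":0,"spin":0.85},{"x":0,"y":0,"z":0,"spin":0.85},{"x":0,"y":0,"z":0,"spin":0.83},{"x":-0.5,"y":-0.08,"z":0,"spin":0},{"x":-0.9,"y":-0.14,"z":0,"spin":0},{"x":-0.9,"y":-0.14,"z":0,"spin":0}]'

```text
clock: 25.85
position: [0.4862, 0.2091, 0.1513]
ee_rot: [[-0.976, 0.218, -0.022], [0.219, 0.975, -0.031], [0.015, -0.035, -0.999]]
ft_force: [0.7, 0.9, -0.5]
width: 0.0767
grasp_force: 0.0
```

Call:
servo_tool --increments '[{"x":-0.9,"y":-0.14,"z":0,"spin":0},{"x":-0.9,"y":-0.14,"z":0,"spin":0},{"x":-0.9,"y":-0.14,"z":0,"spin":0},{"x":-0.9,"y":-0.14,"z":0.5,"spin":0},{"x":-0.9,"y":-0.14,"z":0.6,"spin":0},{"x":-0.9,"y":-0.14,"z":0.6,"spin":0},{"x":-0.6,"y":-0.1,"z":0.3,"spin":0},{"x":0,"y":0,"z":0,"spin":0}]'

```text
clock: 26.65
position: [0.6537, 0.1382, 0.087]
ee_rot: [[-0.975, 0.221, -0.025], [0.221, 0.975, -0.032], [0.018, -0.036, -0.999]]
ft_force: [-0.7, -0.1, 0.4]
width: 0.0769
grasp_force: 0.0
```

```bash
python3 go.py .6539 .1408 .004 167.1; python3 chk.py .058 M
```

```text
t 26.65 p [0.6537 0.1382 0.087 ] yaw 167.2 w 0.0769 F [-0.7 -0.1  0.4] grip 0.0 q [  9.  41.  72.  -2.  69. -67.] tilt(tool) [ 0.018 -0.036]
q6 at target -65
spin 0.01 | x -0.04 y 0.19 z 2.76
board [0.4603 0.3026 0.023  0.0114 0.0057 2.7839]Traceback (most recent call last):
  File "chk.py", line 5, in <module>
    z=float(sys.argv[1]);P=seg(W,(224,282),z-.006,z+.006,32);r=rect(P);print("top layer",len(P),r)
                           ~~~^^^^^^^^^^^^^^^^^^^^^^^^^^^^^^
  File "h.py", line 13, in seg
    i=1+np.argmax(st[1:,4]);return W[l==i]
        ~~~~~~~~~^^^^^^^^^^
    return _wrapfunc(a, 'argmax', axis=axis, out=out, **kwds)
    return bound(*args, **kwds)
ValueError: attempt to get argmax of an empty sequence
```

The arm hides the board from the top camera here, so I'll grip the small slab first and check afterwards.

Call:
servo_tool --increments '[{"x":-0.04,"y":0.19,"z":0.3,"spin":0},{"x":0,"y":0,"z":0.6,"spin":0},{"x":0,"y":0,"z":0.6,"spin":0},{"x":0,"y":0,"z":0.5,"spin":0},{"x":0,"y":0,"z":0.4,"spin":0},{"x":0,"y":0,"z":0.25,"spin":0},{"x":0,"y":0,"z":0.1,"spin":0},{"x":0,"y":0,"z":0,"spin":0}]'

```text
clock: 27.5
position: [0.6535, 0.1432, 0.0076]
ee_rot: [[-0.975, 0.222, -0.022], [0.223, 0.974, -0.031], [0.014, -0.035, -0.999]]
ft_force: [0.3, -1.4, -0.3]
width: 0.0766
grasp_force: 0.0
```

Call:
servo_tool --increments '[{"x":0,"y":0,"z":0,"spin":0},{"x":0,"y":0,"z":0,"spin":0},{"x":0,"y":0,"z":0,"spin":0},{"x":0,"y":0,"z":0,"spin":0},{"x":0,"y":0,"z":0,"spin":0},{"x":0,"y":0,"z":0,"spin":0},{"x":0,"y":0,"z":0,"spin":0},{"x":0,"y":0,"z":0,"spin":0}]' --hand 0

```text
clock: 28.3
position: [0.654, 0.1432, 0.0087]
ee_rot: [[-0.975, 0.223, -0.02], [0.223, 0.974, -0.031], [0.013, -0.034, -0.999]]
ft_force: [-0.9, 0.2, 5.1]
width: 0.0384
grasp_force: 61.2
```

Call:
servo_tool --increments '[{"x":0,"y":0,"z":-0.3,"spin":0},{"x":0,"y":0,"z":-0.5,"spin":0},{"x":0,"y":0,"z":-0.8,"spin":0},{"x":0,"y":0,"z":-0.9,"spin":0},{"x":0,"y":0,"z":-0.9,"spin":0},{"x":0,"y":0,"z":-0.8,"spin":0},{"x":0,"y":0,"z":-0.4,"spin":0},{"x":0,"y":0,"z":0,"spin":0}]'

```text
clock: 29.1
position: [0.6571, 0.1475, 0.1479]
ee_rot: [[-0.975, 0.223, -0.019], [0.223, 0.974, -0.03], [0.011, -0.034, -0.999]]
ft_force: [-0.3, -0.0, -2.0]
width: 0.0384
grasp_force: 60.4
```

```bash
python3 go.py .4175 .232 .14 203.4
```

```text
t 29.1 p [0.6571 0.1475 0.1479] yaw 167.1 w 0.0384 F [-0.3 -0.  -2. ] grip 60.4 q [ 10.  38.  68.  -2.  75. -67.] tilt(tool) [ 0.011 -0.034]
q6 at target -84
spin -4.22 | x 6.20 y 5.76 z 0.32
```

Call:
servo_tool --increments '[{"x":0,"y":0,"z":0,"spin":-0.5},{"x":0,"y":0,"z":0,"spin":-0.85},{"x":0,"y":0,"z":0,"spin":-0.9},{"x":0,"y":0,"z":0,"spin":-0.9},{"x":0,"y":0,"z":0,"spin":-0.72},{"x":0,"y":0,"z":0,"spin":-0.35},{"x":0.35,"y":0.35,"z":0,"spin":0},{"x":0.7,"y":0.65,"z":0,"spin":0}]'

```text
clock: 29.9
position: [0.6152, 0.1618, 0.1439]
ee_rot: [[-0.918, -0.396, -0.024], [-0.395, 0.918, -0.031], [0.035, -0.019, -0.999]]
ft_force: [0.1, -0.3, -1.3]
width: 0.0382
grasp_force: 60.4
```

Call:
servo_tool --increments '[{"x":0.75,"y":0.7,"z":0,"spin":0},{"x":0.75,"y":0.7,"z":0,"spin":0},{"x":0.75,"y":0.7,"z":0,"spin":0},{"x":0.75,"y":0.7,"z":0,"spin":0},{"x":0.75,"y":0.7,"z":0,"spin":0},{"x":0.75,"y":0.65,"z":0,"spin":0},{"x":0.5,"y":0.5,"z":0,"spin":0},{"x":0,"y":0,"z":0,"spin":0}]'

```text
clock: 30.7
position: [0.4204, 0.2314, 0.1472]
ee_rot: [[-0.917, -0.399, -0.024], [-0.398, 0.917, -0.032], [0.034, -0.02, -0.999]]
ft_force: [-0.3, -0.0, -1.5]
width: 0.0383
grasp_force: 60.4
```

```bash
python3 go.py .4175 .232 .072 203.4
python3 - <<'E'
from h import *
p,d=optics.camera("side");cv2.imwrite("pics/s3.png",cv2.resize(p[90:210,180:320],(700,600),interpolation=cv2.INTER_CUBIC)[:,:,::-1])
E
```

```text
t 30.7 p [0.4204 0.2314 0.1472] yaw -156.5 w 0.0383 F [-0.3 -0.  -1.5] grip 60.4 q [ 25.  15. 102.  -1.  65. -88.] tilt(tool) [ 0.034 -0.02 ]
q6 at target -84
spin 0.01 | x -0.00 y 0.11 z 2.51
```

View pics/s3.png

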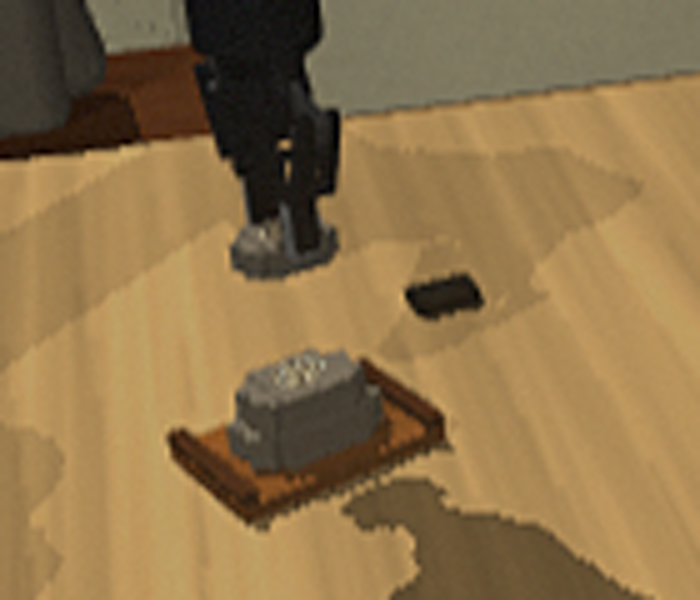

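The small slab hangs at (285,250), above the two stacked slabs at (305,400), which stand square on the board. I'll use the side depth to check the medium slab's centre.

Run:
```python
from h import *
p,d=optics.camera("side");W=world(d,"side")
for z in (.058,.036):
    P=W[(abs(W[...,2]-z)<.004)&(abs(W[...,0]-.417)<.08)&(abs(W[...,1]-.232)<.08)];print(len(P),rect(P))
```

```text
182 [ 0.4143  0.2298  0.0571  0.079   0.0551 25.194 ]
103 [0.4132 0.213  0.0348 0.0958 0.0458 3.6722]
```

Call:
servo_tool --increments '[{"x":0,"y":0.09,"z":0.3,"spin":0},{"x":0,"y":0,"z":0.6,"spin":0},{"x":0,"y":0,"z":0.6,"spin":0},{"x":0,"y":0,"z":0.4,"spin":0},{"x":0,"y":0,"z":0.3,"spin":0},{"x":0,"y":0,"z":0.2,"spin":0},{"x":0,"y":0,"z":0.1,"spin":0},{"x":0,"y":0,"z":0,"spin":0}]'

```text
clock: 31.6
position: [0.42, 0.2311, 0.073]
ee_rot: [[-0.917, -0.397, -0.022], [-0.396, 0.918, -0.031], [0.032, -0.02, -0.999]]
ft_force: [-0.1, -0.0, -1.0]
width: 0.0385
grasp_force: 60.4
```

Call:
servo_tool --increments '[{"x":0,"y":0,"z":0.02,"spin":0},{"x":0,"y":0,"z":0.02,"spin":0},{"x":0,"y":0,"z":0.02,"spin":0},{"x":0,"y":0,"z":0.02,"spin":0},{"x":0,"y":0,"z":0,"spin":0},{"x":0,"y":0,"z":0,"spin":0},{"x":0,"y":0,"z":0,"spin":0},{"x":0,"y":0,"z":0,"spin":0}]'

```text
clock: 32.4
position: [0.4199, 0.231, 0.0707]
ee_rot: [[-0.917, -0.397, -0.022], [-0.396, 0.918, -0.031], [0.032, -0.02, -0.999]]
ft_force: [-0.3, -0.7, -1.0]
width: 0.0383
grasp_force: 60.4
```

Call:
servo_tool --increments '[{"x":0.08,"y":0.05,"z":0,"spin":0},{"x":0,"y":0,"z":0,"spin":0},{"x":0,"y":0,"z":0.03,"spin":0},{"x":0,"y":0,"z":0.02,"spin":0},{"x":0,"y":0,"z":0.02,"spin":0},{"x":0,"y":0,"z":0.01,"spin":0},{"x":0,"y":0,"z":0,"spin":0},{"x":0,"y":0,"z":0,"spin":0}]'

```text
clock: 33.2
position: [0.417, 0.2313, 0.0683]
ee_rot: [[-0.917, -0.397, -0.022], [-0.396, 0.918, -0.031], [0.032, -0.02, -0.999]]
ft_force: [-0.2, -0.0, -1.1]
width: 0.0383
grasp_force: 60.4
```

Call:
servo_tool --increments '[{"x":0,"y":0,"z":0.02,"spin":0},{"x":0,"y":0,"z":0.01,"spin":0},{"x":0,"y":0,"z":0,"spin":0},{"x":0,"y":0,"z":0,"spin":0},{"x":0,"y":0,"z":0,"spin":0},{"x":0,"y":0,"z":0,"spin":0},{"x":0,"y":0,"z":0,"spin":0},{"x":0,"y":0,"z":0,"spin":0}]'

```text
clock: 34.0
position: [0.417, 0.2313, 0.0674]
ee_rot: [[-0.917, -0.397, -0.022], [-0.397, 0.918, -0.031], [0.032, -0.02, -0.999]]
ft_force: [0.1, 0.5, -1.4]
width: 0.0381
grasp_force: 60.4
```

Call:
servo_tool --increments '[{"x":0,"y":0,"z":0.02,"spin":0},{"x":0,"y":0,"z":0.02,"spin":0},{"x":0,"y":0,"z":0,"spin":0},{"x":0,"y":0,"z":0,"spin":0},{"x":0,"y":0,"z":0,"spin":0},{"x":0,"y":0,"z":0,"spin":0},{"x":0,"y":0,"z":0,"spin":0},{"x":0,"y":0,"z":0,"spin":0}]'

```text
clock: 34.8
position: [0.4171, 0.2313, 0.0669]
ee_rot: [[-0.917, -0.397, -0.021], [-0.397, 0.918, -0.031], [0.032, -0.02, -0.999]]
ft_force: [-4.4, -2.1, 10.0]
width: 0.0378
grasp_force: 61.6
```

Contact at 10 N. I'll release, lift and head for the pad.

Call:
servo_tool --increments '[{"x":0,"y":0,"z":0,"spin":0},{"x":0,"y":0,"z":0,"spin":0},{"x":0,"y":0,"z":0,"spin":0},{"x":0,"y":0,"z":0,"spin":0},{"x":0,"y":0,"z":0,"spin":0},{"x":0,"y":0,"z":0,"spin":0},{"x":0,"y":0,"z":0,"spin":0},{"x":0,"y":0,"z":0,"spin":0}]' --hand 80

```text
clock: 35.6
position: [0.4169, 0.2313, 0.0662]
ee_rot: [[-0.917, -0.397, -0.022], [-0.396, 0.918, -0.031], [0.032, -0.02, -0.999]]
ft_force: [-0.2, 0.3, 0.1]
width: 0.068
grasp_force: 0.0
```

Call:
servo_tool --increments '[{"x":0,"y":0,"z":-0.2,"spin":0},{"x":0,"y":0,"z":-0.4,"spin":0},{"x":0,"y":0,"z":-0.6,"spin":0},{"x":0,"y":0,"z":-0.8,"spin":0},{"x":0,"y":0,"z":-0.8,"spin":0},{"x":0,"y":0,"z":-0.6,"spin":0},{"x":0,"y":0,"z":-0.3,"spin":0},{"x":0,"y":0,"z":0,"spin":0}]'

```text
clock: 36.4
position: [0.4198, 0.2349, 0.1785]
ee_rot: [[-0.918, -0.397, -0.02], [-0.397, 0.918, -0.03], [0.03, -0.02, -0.999]]
ft_force: [0.2, -0.6, 0.1]
width: 0.0682
grasp_force: 0.0
```

```bash
python3 - <<'E'
from h import *
W=world(np.load("top0.npy"),"top");P=seg(W,(152,231),.006,.03,20)
# own-edge angle: robust via middle of the points
print(rect(P)); c=P[:,:2]-P[:,:2].mean(0);w,v=np.linalg.eigh(c.T@c);print(np.degrees(np.arctan2(v[1,1],v[0,1])),np.sqrt(12*w/len(P)))
E
python3 go.py .5365 .4110 .10 192
```

```text
[5.36500e-01 4.11800e-01 1.19000e-02 5.01000e-02 3.76000e-02 1.20844e+01]
-166.63119447929535 [0.03519936 0.05021948]
t 36.4 p [0.4198 0.2349 0.1785] yaw -156.6 w 0.0682 F [ 0.2 -0.6  0.1] grip 0.0 q [ 25.  12. 101.  -1.  69. -88.] tilt(tool) [ 0.03 -0.02]
q6 at target -65
spin 1.32 | x -5.09 y 4.99 z 2.36
```

Call:
servo_tool --increments '[{"x":0,"y":0,"z":0,"spin":0.66},{"x":0,"y":0,"z":0,"spin":0.66},{"x":-0.4,"y":0.4,"z":0,"spin":0},{"x":-0.7,"y":0.7,"z":0,"spin":0},{"x":-0.8,"y":0.8,"z":0,"spin":0},{"x":-0.8,"y":0.8,"z":0,"spin":0},{"x":-0.8,"y":0.8,"z":0.2,"spin":0},{"x":-0.8,"y":0.8,"z":0.4,"spin":0}]'

```text
clock: 37.2
position: [0.5187, 0.3883, 0.1515]
ee_rot: [[-0.978, -0.209, -0.022], [-0.208, 0.978, -0.031], [0.028, -0.026, -0.999]]
ft_force: [0.4, -0.7, 0.3]
width: 0.0684
grasp_force: 0.0
```

Call:
servo_tool --increments '[{"x":-0.5,"y":0.5,"z":0.6,"spin":0},{"x":-0.29,"y":0.19,"z":0.6,"spin":0},{"x":0,"y":0,"z":0.6,"spin":0},{"x":0,"y":0,"z":0.3,"spin":0},{"x":0,"y":0,"z":0,"spin":0},{"x":0,"y":0,"z":0,"spin":0},{"x":0,"y":0,"z":0,"spin":0},{"x":0,"y":0,"z":0,"spin":0}]'

```text
clock: 38.0
position: [0.5359, 0.4105, 0.0891]
ee_rot: [[-0.978, -0.209, -0.021], [-0.208, 0.978, -0.03], [0.027, -0.025, -0.999]]
ft_force: [0.2, 0.4, -0.6]
width: 0.0687
grasp_force: 0.0
```

```bash
python3 go.py .5365 .4110 .005 192.3;sed -i 's/z-.006,z+.006/z-.005,z+.005/' chk.py; python3 chk.py .078 S
```

```text
t 38.0 p [0.5359 0.4105 0.0891] yaw -168.0 w 0.0687 F [ 0.2  0.4 -0.6] grip 0.0 q [ 35.  42.  70.  -1.  70. -67.] tilt(tool) [ 0.027 -0.025]
q6 at target -65
spin -0.03 | x -0.10 y 0.08 z 2.80
board [4.17100e-01 2.32000e-01 1.31000e-02 1.52500e-01 1.01200e-01 2.37613e+01]
top layer 452 [ 0.4175  0.2296  0.0777  0.0621  0.0408 21.1983]
slope [-0.003 -0.006  0.078]
```

The small slab lies level at 77.7 mm, about 2 mm from the board's centre. Now I'll grip the pad.

Call:
servo_tool --increments '[{"x":-0.1,"y":0.08,"z":0.3,"spin":0},{"x":0,"y":0,"z":0.6,"spin":0},{"x":0,"y":0,"z":0.6,"spin":0},{"x":0,"y":0,"z":0.5,"spin":0},{"x":0,"y":0,"z":0.4,"spin":0},{"x":0,"y":0,"z":0.25,"spin":0},{"x":0,"y":0,"z":0.15,"spin":0},{"x":0,"y":0,"z":0.07,"spin":0}]'

```text
clock: 38.85
position: [0.5362, 0.4107, 0.0018]
ee_rot: [[-0.978, -0.209, -0.022], [-0.208, 0.978, -0.031], [0.028, -0.026, -0.999]]
ft_force: [0.1, -0.6, -0.4]
width: 0.0683
grasp_force: 0.0
```

Call:
servo_tool --increments '[{"x":0,"y":0,"z":0,"spin":0},{"x":0,"y":0,"z":0,"spin":0},{"x":0,"y":0,"z":0,"spin":0},{"x":0,"y":0,"z":0,"spin":0},{"x":0,"y":0,"z":0,"spin":0},{"x":0,"y":0,"z":0,"spin":0},{"x":0,"y":0,"z":0,"spin":0},{"x":0,"y":0,"z":0,"spin":0}]' --hand 0

```text
clock: 39.65
position: [0.5366, 0.411, 0.0029]
ee_rot: [[-0.978, -0.209, -0.021], [-0.208, 0.978, -0.03], [0.026, -0.025, -0.999]]
ft_force: [0.2, -1.3, 5.4]
width: 0.0321
grasp_force: 60.1
```

Call:
servo_tool --increments '[{"x":0,"y":0,"z":-0.3,"spin":0},{"x":0,"y":0,"z":-0.5,"spin":0},{"x":0,"y":0,"z":-0.8,"spin":0},{"x":0,"y":0,"z":-0.9,"spin":0},{"x":0,"y":0,"z":-0.9,"spin":0},{"x":0,"y":0,"z":-0.9,"spin":0},{"x":0,"y":0,"z":-0.6,"spin":0},{"x":0,"y":0,"z":0,"spin":0}]'

```text
clock: 40.45
position: [0.5403, 0.4159, 0.1531]
ee_rot: [[-0.978, -0.209, -0.017], [-0.208, 0.978, -0.028], [0.023, -0.023, -0.999]]
ft_force: [0.6, 0.4, -0.3]
width: 0.0322
grasp_force: 59.6
```

```bash
python3 go.py .4172 .2308 .14 203.4
```

```text
t 40.45 p [0.5403 0.4159 0.1531] yaw -168.0 w 0.0322 F [ 0.6  0.4 -0.3] grip 59.6 q [ 35.  39.  66.  -1.  77. -67.] tilt(tool) [ 0.023 -0.023]
q6 at target -84
spin -1.32 | x 6.20 y -4.02 z 0.68
```

Call:
servo_tool --increments '[{"x":0,"y":0,"z":0,"spin":-0.66},{"x":0,"y":0,"z":0,"spin":-0.66},{"x":0.4,"y":-0.25,"z":0,"spin":0},{"x":0.7,"y":-0.45,"z":0,"spin":0},{"x":0.8,"y":-0.52,"z":0,"spin":0},{"x":0.8,"y":-0.52,"z":0,"spin":0},{"x":0.8,"y":-0.52,"z":0,"spin":0},{"x":0.8,"y":-0.52,"z":0,"spin":0}]'

```text
clock: 41.25
position: [0.453, 0.2864, 0.1541]
ee_rot: [[-0.917, -0.397, -0.023], [-0.397, 0.917, -0.031], [0.033, -0.02, -0.999]]
ft_force: [1.1, 0.8, 0.2]
width: 0.0321
grasp_force: 59.6
```

Call:
servo_tool --increments '[{"x":0.8,"y":-0.52,"z":0,"spin":0},{"x":0.7,"y":-0.45,"z":0,"spin":0},{"x":0.4,"y":-0.27,"z":0.2,"spin":0},{"x":0,"y":0,"z":0.4,"spin":0},{"x":0,"y":0,"z":0.4,"spin":0},{"x":0,"y":0,"z":0.2,"spin":0},{"x":0,"y":0,"z":0,"spin":0},{"x":0,"y":0,"z":0,"spin":0}]'

```text
clock: 42.05
position: [0.416, 0.23, 0.121]
ee_rot: [[-0.917, -0.398, -0.022], [-0.397, 0.917, -0.031], [0.033, -0.02, -0.999]]
ft_force: [1.1, 0.3, -0.1]
width: 0.032
grasp_force: 59.6
```

```bash
python3 go.py .4172 .2308 .0865 203.4
```

```text
t 42.05 p [0.416 0.23  0.121] yaw -156.6 w 0.032 F [ 1.1  0.3 -0.1] grip 59.6 q [ 25.  16. 104.  -1.  61. -88.] tilt(tool) [ 0.033 -0.02 ]
q6 at target -84
spin -0.00 | x -0.08 y 0.03 z 1.15
```

Call:
servo_tool --increments '[{"x":-0.08,"y":0.03,"z":0.3,"spin":0},{"x":0,"y":0,"z":0.3,"spin":0},{"x":0,"y":0,"z":0.25,"spin":0},{"x":0,"y":0,"z":0.2,"spin":0},{"x":0,"y":0,"z":0.1,"spin":0},{"x":0,"y":0,"z":0.03,"spin":0},{"x":0,"y":0,"z":0,"spin":0},{"x":0,"y":0,"z":0,"spin":0}]'

```text
clock: 42.85
position: [0.4171, 0.2305, 0.086]
ee_rot: [[-0.917, -0.397, -0.021], [-0.397, 0.918, -0.031], [0.032, -0.02, -0.999]]
ft_force: [-0.1, -0.6, -0.4]
width: 0.0324
grasp_force: 59.6
```

Call:
servo_tool --increments '[{"x":0,"y":0,"z":0.03,"spin":0},{"x":0,"y":0,"z":0.03,"spin":0},{"x":0,"y":0,"z":0.02,"spin":0},{"x":0,"y":0,"z":0.02,"spin":0},{"x":0,"y":0,"z":0,"spin":0},{"x":0,"y":0,"z":0,"spin":0},{"x":0,"y":0,"z":0,"spin":0},{"x":0,"y":0,"z":0,"spin":0}]'

```text
clock: 43.65
position: [0.4169, 0.2303, 0.0828]
ee_rot: [[-0.917, -0.397, -0.022], [-0.397, 0.917, -0.031], [0.032, -0.02, -0.999]]
ft_force: [0.1, 0.4, -1.2]
width: 0.0323
grasp_force: 59.6
```

Call:
servo_tool --increments '[{"x":0,"y":0,"z":0.02,"spin":0},{"x":0,"y":0,"z":0.01,"spin":0},{"x":0,"y":0,"z":0.01,"spin":0},{"x":0,"y":0,"z":0.01,"spin":0},{"x":0,"y":0,"z":0,"spin":0},{"x":0,"y":0,"z":0,"spin":0},{"x":0,"y":0,"z":0,"spin":0},{"x":0,"y":0,"z":0,"spin":0}]'

```text
clock: 44.45
position: [0.4168, 0.2302, 0.0813]
ee_rot: [[-0.917, -0.397, -0.022], [-0.396, 0.918, -0.031], [0.032, -0.02, -0.999]]
ft_force: [-0.9, -0.4, -0.1]
width: 0.0319
grasp_force: 59.6
```

Call:
servo_tool --increments '[{"x":0,"y":0,"z":0.01,"spin":0},{"x":0,"y":0,"z":0.01,"spin":0},{"x":0,"y":0,"z":0,"spin":0},{"x":0,"y":0,"z":0,"spin":0},{"x":0,"y":0,"z":0,"spin":0},{"x":0,"y":0,"z":0,"spin":0},{"x":0,"y":0,"z":0,"spin":0},{"x":0,"y":0,"z":0,"spin":0}]'

```text
clock: 45.25
position: [0.4169, 0.2303, 0.0809]
ee_rot: [[-0.917, -0.397, -0.022], [-0.397, 0.918, -0.031], [0.032, -0.02, -0.999]]
ft_force: [-1.7, -1.2, 6.0]
width: 0.0322
grasp_force: 60.2
```

Call:
servo_tool --increments '[{"x":0,"y":0,"z":0,"spin":0},{"x":0,"y":0,"z":0,"spin":0},{"x":0,"y":0,"z":0,"spin":0},{"x":0,"y":0,"z":0,"spin":0},{"x":0,"y":0,"z":0,"spin":0},{"x":0,"y":0,"z":0,"spin":0},{"x":0,"y":0,"z":0,"spin":0},{"x":0,"y":0,"z":0,"spin":0}]' --hand 60

```text
clock: 46.05
position: [0.4168, 0.2302, 0.0807]
ee_rot: [[-0.917, -0.397, -0.022], [-0.396, 0.918, -0.031], [0.032, -0.02, -0.999]]
ft_force: [0.1, -0.7, 0.7]
width: 0.0509
grasp_force: 0.0
```

Call:
servo_tool --increments '[{"x":0,"y":0,"z":-0.2,"spin":0},{"x":0,"y":0,"z":-0.4,"spin":0},{"x":0,"y":0,"z":-0.6,"spin":0},{"x":0,"y":0,"z":-0.8,"spin":0},{"x":0,"y":0,"z":-0.5,"spin":0.5},{"x":0,"y":0,"z":-0.2,"spin":0.8},{"x":0,"y":0,"z":0,"spin":0.8},{"x":0,"y":0,"z":0,"spin":0.6}]'

```text
clock: 46.85
position: [0.4188, 0.2328, 0.163]
ee_rot: [[-1.0, 0.001, -0.02], [0.002, 1.0, -0.03], [0.02, -0.03, -0.999]]
ft_force: [0.4, -0.6, -0.4]
width: 0.051
grasp_force: 0.0
```

```bash
python3 go.py .6272 -.1614 .14 180
```

```text
t 46.85 p [0.4188 0.2328 0.163 ] yaw 179.9 w 0.051 F [ 0.4 -0.6 -0.4] grip 0.0 q [ 25.  13. 102.  -1.  67. -64.] tilt(tool) [ 0.02 -0.03]
q6 at target -104
spin -0.01 | x -6.96 y -13.12 z 1.02
```

Call:
servo_tool --increments '[{"x":-0.3,"y":-0.5,"z":0,"spin":0},{"x":-0.46,"y":-0.87,"z":0,"spin":0},{"x":-0.46,"y":-0.87,"z":0,"spin":0},{"x":-0.46,"y":-0.87,"z":0,"spin":0},{"x":-0.46,"y":-0.87,"z":0,"spin":0},{"x":-0.46,"y":-0.87,"z":0,"spin":0},{"x":-0.46,"y":-0.87,"z":0,"spin":0},{"x":-0.46,"y":-0.87,"z":0,"spin":0}]'

```text
clock: 47.65
position: [0.5254, 0.0343, 0.1666]
ee_rot: [[-1.0, -0.003, -0.021], [-0.003, 1.0, -0.031], [0.021, -0.031, -0.999]]
ft_force: [-0.5, 0.9, -0.6]
width: 0.051
grasp_force: 0.0
```

Call:
servo_tool --increments '[{"x":-0.46,"y":-0.87,"z":0,"spin":0},{"x":-0.46,"y":-0.87,"z":0,"spin":0},{"x":-0.46,"y":-0.87,"z":0,"spin":0},{"x":-0.46,"y":-0.87,"z":0,"spin":0},{"x":-0.46,"y":-0.87,"z":0,"spin":0},{"x":-0.46,"y":-0.87,"z":0,"spin":0},{"x":-0.46,"y":-0.87,"z":0,"spin":0},{"x":-0.2,"y":-0.5,"z":0,"spin":0}]'

```text
clock: 48.45
position: [0.6288, -0.1638, 0.1703]
ee_rot: [[-1.0, -0.002, -0.021], [-0.002, 1.0, -0.031], [0.021, -0.031, -0.999]]
ft_force: [-0.2, 0.4, -0.3]
width: 0.0511
grasp_force: 0.0
```

```bash
python3 go.py .6272 -.1614 .036 180; python3 chk.py .09 P
python3 - <<'E'
from h import *
p,d=optics.camera("top");W=world(d,"top");print("knob?",W[195,397])
p,d=optics.camera("side");cv2.imwrite("pics/s4.png",cv2.resize(p[130:290,250:430],(720,600),interpolation=cv2.INTER_CUBIC)[:,:,::-1])
E
```

```text
t 48.45 p [ 0.6288 -0.1638  0.1703] yaw -179.9 w 0.0511 F [-0.2  0.4 -0.3] grip 0.0 q [ -17.   33.   73.   -2.   75. -107.] tilt(tool) [ 0.021 -0.031]
q6 at target -104
spin 0.01 | x -0.04 y 0.22 z 4.47
board [4.17100e-01 2.31900e-01 1.31000e-02 1.52600e-01 1.01600e-01 2.35643e+01]
top layer 378 [ 0.4178  0.2291  0.09    0.0499  0.034  22.3769]
slope [0.001 0.019 0.09 ]
knob? [ 0.5441323  -0.09516085  0.49242262]
```

View pics/s4.png

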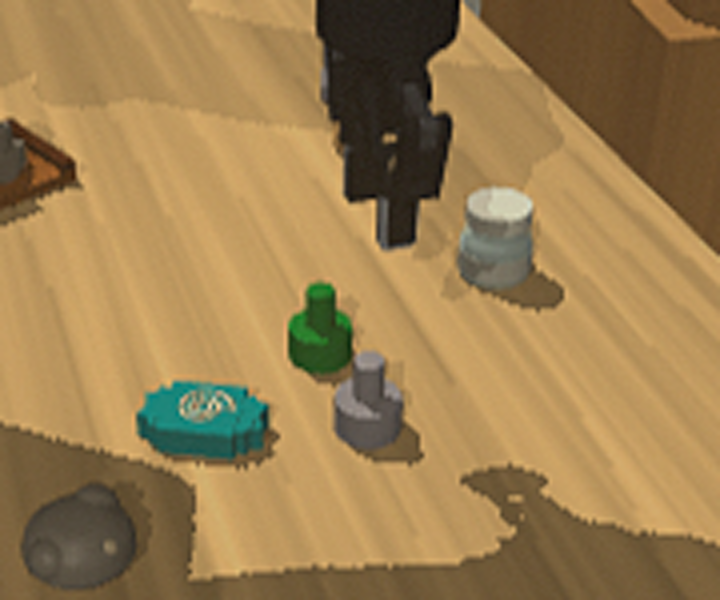

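View pics/P.png

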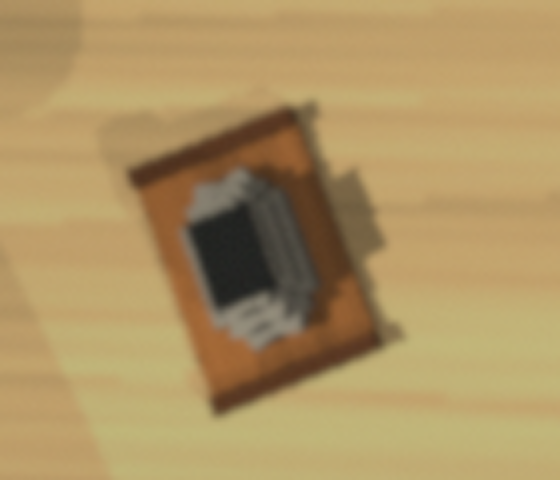

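The pad is level at 90 mm and centred at (235,255) in the crop. The fingers hang above the steel weight, whose knob is at (370,375) in the side crop. I'll lower onto the knob.

Call:
servo_tool --increments '[{"x":-0.04,"y":0.22,"z":0.3,"spin":0},{"x":0,"y":0,"z":0.7,"spin":0},{"x":0,"y":0,"z":0.8,"spin":0},{"x":0,"y":0,"z":0.7,"spin":0},{"x":0,"y":0,"z":0.4,"spin":0},{"x":0,"y":0,"z":0.1,"spin":0},{"x":0,"y":0,"z":0,"spin":0},{"x":0,"y":0,"z":0,"spin":0}]'

```text
clock: 49.4
position: [0.6278, -0.1579, 0.0802]
ee_rot: [[-1.0, -0.004, -0.02], [-0.003, 1.0, -0.031], [0.02, -0.031, -0.999]]
ft_force: [0.3, -0.2, -0.2]
width: 0.0515
grasp_force: 0.0
```

```bash
python3 go.py .6272 -.1614 .036 180
python3 - <<'E'
from h import *
p,d=optics.camera("side");cv2.imwrite("pics/s5.png",cv2.resize(p[180:270,290:410],(720,540),interpolation=cv2.INTER_CUBIC)[:,:,::-1])
E
```

```text
t 49.4 p [ 0.6278 -0.1579  0.0802] yaw -179.8 w 0.0515 F [ 0.3 -0.2 -0.2] grip 0.0 q [ -17.   38.   77.   -2.   65. -106.] tilt(tool) [ 0.02  -0.031]
q6 at target -104
spin 0.02 | x -0.01 y -0.07 z 1.48
```

View pics/s5.png

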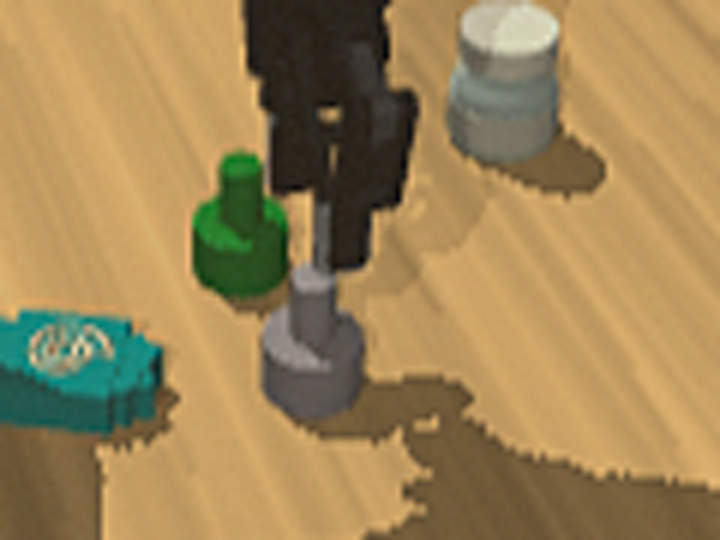

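The near finger, at (350,260), looks slightly right of the knob at (313,280), so I'll compare both with their projections.

Run:
```python
from h import *
c=optics.get_calibration("side");K,R,t=[np.asarray(c[k]) for k in"KRt"]
f=lambda X:(lambda q:((K@q)[:2]/q[2]-[290,180])*6)(R@np.array(X)+t)
for X in [(.6272,-.1614,.062),(.6168,-.1614,.03),(.6278,-.1579-.0255,.082),(.6278+.011,-.1834,.082),(.6278-.011,-.1834,.082),(.6278,-.1579+.0255,.082)]: print(X,f(X).round(0))
p,d=optics.camera("side");W=world(d,"side")
m=(abs(W[...,2]-.048)<.011)&(abs(W[...,0]-.627)<.03)&(abs(W[...,1]+.161)<.03);print(m.sum(),W[m].mean(0),W[m].min(0),W[m].max(0))
```

```text
(0.6272, -0.1614, 0.062) [315. 268.]
(0.6168, -0.1614, 0.03) [290. 332.]
(0.6278, -0.1834, 0.082) [336. 263.]
(0.6388, -0.1834, 0.082) [361. 258.]
(0.6168, -0.1834, 0.082) [310. 268.]
(0.6278, -0.13240000000000002, 0.082) [294. 189.]
52 [ 0.62235349 -0.16845946  0.04843257] [ 0.61545917 -0.17309919  0.03701753] [ 0.63151834 -0.15983793  0.05867252]
```

The projections agree within about 2 mm, so I'll descend, grip and lift.

Call:
servo_tool --increments '[{"x":0.03,"y":-0.07,"z":0.2,"spin":0},{"x":0,"y":0,"z":0.4,"spin":0},{"x":0,"y":0,"z":0.4,"spin":0},{"x":0,"y":0,"z":0.3,"spin":0},{"x":0,"y":0,"z":0.15,"spin":0},{"x":0,"y":0,"z":0,"spin":0},{"x":0,"y":0,"z":0,"spin":0},{"x":0,"y":0,"z":0,"spin":0}]'

```text
clock: 50.3
position: [0.6258, -0.1616, 0.0362]
ee_rot: [[-1.0, -0.004, -0.021], [-0.003, 1.0, -0.031], [0.021, -0.031, -0.999]]
ft_force: [-0.0, 0.5, 0.1]
width: 0.0512
grasp_force: 0.0
```

Call:
servo_tool --increments '[{"x":0,"y":0,"z":0,"spin":0},{"x":0,"y":0,"z":0,"spin":0},{"x":0,"y":0,"z":0,"spin":0},{"x":0,"y":0,"z":0,"spin":0},{"x":0,"y":0,"z":0,"spin":0},{"x":0,"y":0,"z":0,"spin":0},{"x":0,"y":0,"z":0,"spin":0},{"x":0,"y":0,"z":0,"spin":0}]' --hand 0

```text
clock: 51.1
position: [0.6258, -0.1613, 0.0363]
ee_rot: [[-1.0, -0.004, -0.021], [-0.003, 1.0, -0.031], [0.021, -0.031, -0.999]]
ft_force: [-1.6, 2.3, 6.1]
width: 0.0185
grasp_force: 58.7
```

Call:
servo_tool --increments '[{"x":0,"y":0,"z":-0.2,"spin":0},{"x":0,"y":0,"z":-0.5,"spin":0},{"x":0,"y":0,"z":-0.8,"spin":0},{"x":0,"y":0,"z":-0.9,"spin":0},{"x":0,"y":0,"z":-0.9,"spin":0},{"x":0,"y":0,"z":-0.9,"spin":0},{"x":0,"y":0,"z":-0.6,"spin":0},{"x":0,"y":0,"z":-0.2,"spin":0}]'

```text
clock: 51.9
position: [0.6293, -0.157, 0.1886]
ee_rot: [[-1.0, -0.004, -0.018], [-0.003, 0.999, -0.032], [0.018, -0.032, -0.999]]
ft_force: [-0.1, -0.3, -4.4]
width: 0.0182
grasp_force: 58.9
```

```bash
python3 go.py .4175 .2300 .18 180
```

```text
t 51.9 p [ 0.6293 -0.157   0.1886] yaw -179.8 w 0.0182 F [-0.1 -0.3 -4.4] grip 58.9 q [ -16.   32.   72.   -2.   77. -106.] tilt(tool) [ 0.018 -0.032]
q6 at target -61
spin 0.02 | x 7.05 y 12.91 z 0.00
```

Call:
servo_tool --increments '[{"x":0.2,"y":0.4,"z":0,"spin":0},{"x":0.4,"y":0.75,"z":0,"spin":0},{"x":0.47,"y":0.85,"z":0,"spin":0},{"x":0.47,"y":0.85,"z":0,"spin":0},{"x":0.47,"y":0.85,"z":0,"spin":0},{"x":0.47,"y":0.85,"z":0,"spin":0},{"x":0.47,"y":0.85,"z":0,"spin":0},{"x":0.47,"y":0.85,"z":0,"spin":0}]'

```text
clock: 52.7
position: [0.5237, 0.0317, 0.1808]
ee_rot: [[-1.0, -0.004, -0.024], [-0.003, 1.0, -0.031], [0.024, -0.031, -0.999]]
ft_force: [0.2, 0.4, -3.2]
width: 0.0179
grasp_force: 58.8
```

Call:
servo_tool --increments '[{"x":0.47,"y":0.85,"z":0,"spin":0},{"x":0.47,"y":0.85,"z":0,"spin":0},{"x":0.47,"y":0.85,"z":0,"spin":0},{"x":0.47,"y":0.85,"z":0,"spin":0},{"x":0.47,"y":0.85,"z":0,"spin":0},{"x":0.47,"y":0.85,"z":0,"spin":0},{"x":0.46,"y":0.8,"z":0,"spin":0},{"x":0.3,"y":0.6,"z":0,"spin":0}]'

```text
clock: 53.5
position: [0.4153, 0.226, 0.1773]
ee_rot: [[-1.0, -0.005, -0.024], [-0.004, 0.999, -0.032], [0.024, -0.031, -0.999]]
ft_force: [1.0, -0.5, -3.9]
width: 0.0184
grasp_force: 58.9
```

Call:
servo_tool --increments '[{"x":0.1,"y":0.2,"z":0,"spin":0},{"x":0,"y":0,"z":0,"spin":0},{"x":0,"y":0,"z":0,"spin":0},{"x":0,"y":0,"z":0,"spin":0},{"x":0,"y":0,"z":0,"spin":0},{"x":0,"y":0,"z":0,"spin":0},{"x":0,"y":0,"z":0,"spin":0},{"x":0,"y":0,"z":0,"spin":0}]'

```text
clock: 54.3
position: [0.4145, 0.2307, 0.1782]
ee_rot: [[-1.0, -0.003, -0.022], [-0.003, 1.0, -0.031], [0.022, -0.031, -0.999]]
ft_force: [1.1, 0.1, -4.7]
width: 0.018
grasp_force: 58.9
```

```bash
python3 go.py .4175 .2305 .132 180
python3 - <<'E'
from h import *
p,d=optics.camera("side");cv2.imwrite("pics/s6.png",cv2.resize(p[90:210,180:320],(700,600),interpolation=cv2.INTER_CUBIC)[:,:,::-1])
E
```

```text
t 54.3 p [0.4145 0.2307 0.1782] yaw -179.8 w 0.018 F [ 1.1  0.1 -4.7] grip 58.9 q [ 25.  12. 101.  -1.  69. -65.] tilt(tool) [ 0.022 -0.031]
q6 at target -61
spin 0.02 | x -0.13 y 0.04 z 1.54
```

View pics/s6.png

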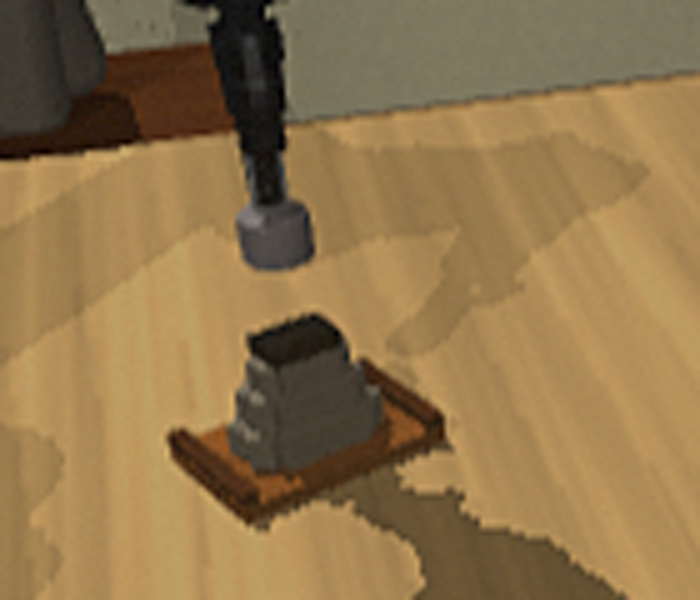

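The weight hangs at (275,240), above the stack with the pad at (298,340). The sideways offset is just perspective. I'll lower.

Call:
servo_tool --increments '[{"x":-0.13,"y":0.04,"z":0.2,"spin":0},{"x":0,"y":0,"z":0.4,"spin":0},{"x":0,"y":0,"z":0.4,"spin":0},{"x":0,"y":0,"z":0.3,"spin":0},{"x":0,"y":0,"z":0.2,"spin":0},{"x":0,"y":0,"z":0.04,"spin":0},{"x":0,"y":0,"z":0,"spin":0},{"x":0,"y":0,"z":0,"spin":0}]'

```text
clock: 55.15
position: [0.4175, 0.2307, 0.1323]
ee_rot: [[-1.0, -0.004, -0.021], [-0.003, 1.0, -0.031], [0.021, -0.031, -0.999]]
ft_force: [-0.6, -0.7, -5.0]
width: 0.0185
grasp_force: 58.9
```

Call:
servo_tool --increments '[{"x":0,"y":0,"z":0.04,"spin":0},{"x":0,"y":0,"z":0.03,"spin":0},{"x":0,"y":0,"z":0.02,"spin":0},{"x":0,"y":0,"z":0.02,"spin":0},{"x":0,"y":0,"z":0,"spin":0},{"x":0,"y":0,"z":0,"spin":0},{"x":0,"y":0,"z":0,"spin":0},{"x":0,"y":0,"z":0,"spin":0}]'

```text
clock: 55.95
position: [0.4173, 0.2305, 0.1287]
ee_rot: [[-1.0, -0.004, -0.022], [-0.003, 1.0, -0.031], [0.022, -0.031, -0.999]]
ft_force: [0.4, -0.1, -3.6]
width: 0.018
grasp_force: 58.9
```

Call:
servo_tool --increments '[{"x":0,"y":0,"z":0.02,"spin":0},{"x":0,"y":0,"z":0.02,"spin":0},{"x":0,"y":0,"z":0.01,"spin":0},{"x":0,"y":0,"z":0.01,"spin":0},{"x":0,"y":0,"z":0,"spin":0},{"x":0,"y":0,"z":0,"spin":0},{"x":0,"y":0,"z":0,"spin":0},{"x":0,"y":0,"z":0,"spin":0}]'

```text
clock: 56.75
position: [0.4172, 0.2304, 0.1269]
ee_rot: [[-1.0, -0.004, -0.022], [-0.003, 1.0, -0.031], [0.022, -0.031, -0.999]]
ft_force: [0.1, -0.5, -4.2]
width: 0.0183
grasp_force: 58.9
```

Call:
servo_tool --increments '[{"x":0,"y":0,"z":0.01,"spin":0},{"x":0,"y":0,"z":0.01,"spin":0},{"x":0,"y":0,"z":0.01,"spin":0},{"x":0,"y":0,"z":0,"spin":0},{"x":0,"y":0,"z":0,"spin":0},{"x":0,"y":0,"z":0,"spin":0},{"x":0,"y":0,"z":0,"spin":0},{"x":0,"y":0,"z":0,"spin":0}]'

```text
clock: 57.55
position: [0.4174, 0.2305, 0.1262]
ee_rot: [[-1.0, -0.004, -0.021], [-0.003, 1.0, -0.031], [0.021, -0.031, -0.999]]
ft_force: [-0.7, -0.3, 4.6]
width: 0.0183
grasp_force: 60.0
```

Call:
servo_tool --increments '[{"x":0,"y":0,"z":0.01,"spin":0},{"x":0,"y":0,"z":0,"spin":0},{"x":0,"y":0,"z":0,"spin":0},{"x":0,"y":0,"z":0,"spin":0},{"x":0,"y":0,"z":0,"spin":0},{"x":0,"y":0,"z":0,"spin":0},{"x":0,"y":0,"z":0,"spin":0},{"x":0,"y":0,"z":0,"spin":0}]' --hand 60

```text
clock: 58.35
position: [0.4172, 0.2304, 0.1257]
ee_rot: [[-1.0, -0.004, -0.022], [-0.003, 1.0, -0.031], [0.022, -0.031, -0.999]]
ft_force: [0.1, 0.3, -0.0]
width: 0.0513
grasp_force: 0.0
```

Call:
servo_tool --increments '[{"x":0,"y":0,"z":-0.1,"spin":0},{"x":0,"y":0,"z":-0.3,"spin":0},{"x":0,"y":0,"z":-0.5,"spin":0},{"x":0,"y":0,"z":-0.8,"spin":0},{"x":0,"y":0,"z":-0.9,"spin":0},{"x":0,"y":0,"z":-0.8,"spin":0},{"x":0,"y":0,"z":-0.3,"spin":0},{"x":0,"y":0,"z":0,"spin":0}]'

```text
clock: 59.15
position: [0.4199, 0.234, 0.2376]
ee_rot: [[-1.0, -0.004, -0.02], [-0.003, 1.0, -0.03], [0.02, -0.03, -0.999]]
ft_force: [-0.1, 0.4, -1.2]
width: 0.0514
grasp_force: 0.0
```

Call:
servo_tool --increments '[{"x":0,"y":-0.4,"z":0,"spin":0},{"x":0,"y":-0.8,"z":0,"spin":0},{"x":0,"y":-0.9,"z":0,"spin":0},{"x":0,"y":-0.9,"z":0,"spin":0},{"x":0,"y":-0.9,"z":0,"spin":0},{"x":0,"y":-0.9,"z":0,"spin":0},{"x":0,"y":-0.8,"z":0,"spin":0},{"x":0,"y":-0.4,"z":0,"spin":0}]'

```text
clock: 59.95
position: [0.4196, 0.052, 0.2411]
ee_rot: [[-1.0, -0.002, -0.024], [-0.001, 1.0, -0.031], [0.024, -0.031, -0.999]]
ft_force: [0.4, 0.0, 0.1]
width: 0.0516
grasp_force: 0.0
```

```bash
python3 go.py .4175 .2305 .132 180
python3 - <<'E'
from h import *
p,d=optics.camera("top");W=world(d,"top")
for n,z,e in(("pad",.09,.004),("body",.12,.005),("knob",.152,.006)):
    P=W[(abs(W[...,2]-z)<e)&(abs(W[...,0]-.417)<.05)&(abs(W[...,1]-.231)<.05)];print(n,len(P),rect(P))
a=cv2.resize(p[220:340,160:300],(400,343),interpolation=cv2.INTER_CUBIC)
q,_=optics.camera("side");b=cv2.resize(q[90:210,180:320],(400,343),interpolation=cv2.INTER_CUBIC)
cv2.imwrite("pics/end.png",np.hstack([a,b])[:,:,::-1])
E
```

```text
t 59.95 p [0.4196 0.052  0.2411] yaw -179.9 w 0.0516 F [0.4 0.  0.1] grip 0.0 q [  3.   1. 105.  -2.  76. -87.] tilt(tool) [ 0.024 -0.031]
q6 at target -61
spin 0.01 | x -0.02 y 6.06 z 3.45
pad 70 [ 0.4188  0.2249  0.0899  0.0526  0.0323 11.8312]
body 246 [ 0.4197  0.2295  0.1197  0.0425  0.0425 13.5427]
knob 82 [ 4.19200e-01  2.28700e-01  1.51500e-01  1.96000e-02  1.79000e-02
 -8.85082e+01]
```

View pics/end.png

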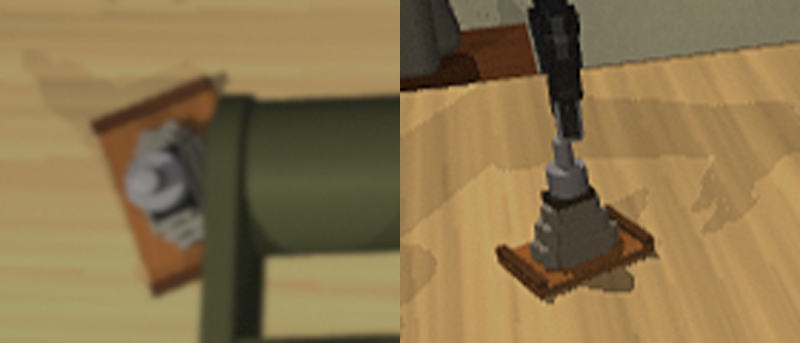

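The steel weight stands upright on the pad (top view (155,185)), about 2 mm off centre at the right height, and the arm is clear. I'll hand the job in.

```bash
python3 -c "
from station import bot
print(bot.finish_job())"
```

```text
the job is handed in; nothing more can be done
None
```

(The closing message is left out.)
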